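# Ratchet test of locking forceps in the projector room

## Task

Lay each of the locking forceps from the black mat into a nest of its own in the test fixture, right way up with the rings towards the robot, then slide the hold-down bar home over them and swing the latch in behind it. Squeeze the handles of every forceps until the ratchet catches, so that all stand locked and let go at the same time; then release each by pressing its left-hand ring (seen from the robot) down and outwards so that it springs open. Last, swing the latch aside, slide the bar right back and leave the forceps lying open in their nests, without disturbing the other things on the bench.

Things in the scene. Friction and masses are not known exactly. Their poses are not given: they have to be found in the camera images.
- f1_mid (a point): steel locking forceps 1 (all alike, 202 mm long, about 160 g; None when absent): middle of the box joint, the 26 x 22 x 12 mm block where its halves cross, half-way up (6 mm above its underside). x points to the jaws (tips at +46 mm), rings at -x, z up when right way up. Carry it by this block, across its 22 mm; the weight centre is 37 mm to -x
- f1_ring (a point): forceps 1: centre of the left (+y) finger ring (35 mm over all, 7 mm thick); its ratchet arm lies underneath. Pressed down 6 mm or more with the right ring left alone (5 to 8 N, stop at 10 mm) the teeth come apart and a spring opens the handles. A fingertip holds it by friction: carry it outwards 10 mm while it is down, or the teeth catch again as it comes up
- f1_ring2 (a point): forceps 1: centre of the right (-y) finger ring, fixed to the box joint's half. The line from the box joint to half-way between the two ring centres is the middle of the handles: 85 mm along it (rings at 138) the round shanks, 8 mm thick and as high as the box joint's middle, measure 30 mm over the outsides closed, 49 mm open. Squeeze there: 15 to 30 N closes it
- f1_open (a joint): opening angle of forceps 1, rad: 0.22 sprung fully open, 0 squeezed right home; let go on the ratchet it stands at about 0.075 (first tooth) or 0.03 (second tooth)
- f2_mid (a point): steel locking forceps 2 (all alike, 202 mm long, about 160 g; None when absent): middle of the box joint, the 26 x 22 x 12 mm block where its halves cross, half-way up (6 mm above its underside). x points to the jaws (tips at +46 mm), rings at -x, z up when right way up. Carry it by this block, across its 22 mm; the weight centre is 37 mm to -x
- f2_ring (a point): forceps 2: centre of the left (+y) finger ring (35 mm over all, 7 mm thick); its ratchet arm lies underneath. Pressed down 6 mm or more with the right ring left alone (5 to 8 N, stop at 10 mm) the teeth come apart and a spring opens the handles. A fingertip holds it by friction: carry it outwards 10 mm while it is down, or the teeth catch again as it comes up
- f2_ring2 (a point): forceps 2: centre of the right (-y) finger ring, fixed to the box joint's half. The line from the box joint to half-way between the two ring centres is the middle of the handles: 85 mm along it (rings at 138) the round shanks, 8 mm thick and as high as the box joint's middle, measure 30 mm over the outsides closed, 49 mm open. Squeeze there: 15 to 30 N closes it
- f2_open (a joint): opening angle of forceps 2, rad: 0.22 sprung fully open, 0 squeezed right home; let go on the ratchet it stands at about 0.075 (first tooth) or 0.03 (second tooth)
- f3_mid (a point): steel locking forceps 3 (all alike, 202 mm long, about 160 g; None when absent): middle of the box joint, the 26 x 22 x 12 mm block where its halves cross, half-way up (6 mm above its underside). x points to the jaws (tips at +46 mm), rings at -x, z up when right way up. Carry it by this block, across its 22 mm; the weight centre is 37 mm to -x
- f3_ring (a point): forceps 3: centre of the left (+y) finger ring (35 mm over all, 7 mm thick); its ratchet arm lies underneath. Pressed down 6 mm or more with the right ring left alone (5 to 8 N, stop at 10 mm) the teeth come apart and a spring opens the handles. A fingertip holds it by friction: carry it outwards 10 mm while it is down, or the teeth catch again as it comes up
- f3_ring2 (a point): forceps 3: centre of the right (-y) finger ring, fixed to the box joint's half. The line from the box joint to half-way between the two ring centres is the middle of the handles: 85 mm along it (rings at 138) the round shanks, 8 mm thick and as high as the box joint's middle, measure 30 mm over the outsides closed, 49 mm open. Squeeze there: 15 to 30 N closes it
- f3_open (a joint): opening angle of forceps 3, rad: 0.22 sprung fully open, 0 squeezed right home; let go on the ratchet it stands at about 0.075 (first tooth) or 0.03 (second tooth)
- nest1 (a point): right-hand nest of the fixture, 125 mm apart: where a box joint's middle belongs, 50 mm above the table; x along the nest to the jaws, away from the robot, z up. Two U-shaped saddles, seats 4 mm lower: at x +20 to +32 mm for the jaws (cheeks 26 mm apart, 10 high), at x -62 to -50 for the shanks (52 apart, 8 high). Finger room between them down to 36 mm lower; rings hang free
- nest2 (a point): middle nest of the fixture, 125 mm apart: where a box joint's middle belongs, 50 mm above the table; x along the nest to the jaws, away from the robot, z up. Two U-shaped saddles, seats 4 mm lower: at x +20 to +32 mm for the jaws (cheeks 26 mm apart, 10 high), at x -62 to -50 for the shanks (52 apart, 8 high). Finger room between them down to 36 mm lower; rings hang free
- nest3 (a point): left-hand nest of the fixture, 125 mm apart: where a box joint's middle belongs, 50 mm above the table; x along the nest to the jaws, away from the robot, z up. Two U-shaped saddles, seats 4 mm lower: at x +20 to +32 mm for the jaws (cheeks 26 mm apart, 10 high), at x -62 to -50 for the shanks (52 apart, 8 high). Finger room between them down to 36 mm lower; rings hang free
- bar (a joint): hold-down bar of the fixture, m: it slides along the fixture's x; 0.075 right back (away from the robot, nests free), 0 home against its stop, above the box joints of all nests with 2 mm to spare. Stays where it is left; about 2 N of friction. The bar is 18 mm wide, its top 70 mm above the table
- bar_knob (a point): grip point on the bar's upright black knob (18 mm across, 34 mm tall, standing 70 to 104 mm above the table), 90 mm above the table; moves with the bar. It stands 62 mm to the right of the middle nest; the fixture's x (see the nests) is the way it slides
- latch (a joint): swing latch at the right-hand end of the bar, rad: 0 swung aside (its arm points along the fixture's +x), 1.57 swung in behind the bar, which then cannot slide back. It turns counter-clockwise seen from above about an upright pin 24 mm to +x and 212 mm to the right of the middle nest, stays where it is left (0.05 N m of friction), and passes only when the bar is home
- latch_knob (a point): grip point on the upright black knob of the latch (16 mm across, standing 66 to 108 mm above the table), 93 mm above the table, 45 mm from the latch's pin; at latch = 0 it is on the +x side of the pin, at 1.57 on the left (+y) side
- vblock: bystander: dark steel V-block, 70 x 66 x 40 mm, on the bench nearest the robot; origin under its centre. Leave it alone
- blower: bystander: rubber lens blower standing upright, 60 mm across, 110 mm tall, far side between mat and fixture; origin under its centre. Leave it alone
- cleaner: bystander: small white-capped jar of lens cleaner, 52 mm across, 90 mm tall, near side on the left; origin under its centre. Leave it alone
Mind the look-alikes: they are no part of the job. Leave any green look-alike of the part that bears f1_mid alone.

How it is judged:
By the outcome, as a careful person would: the job done as asked, in the order asked, and still so for the second after the job is handed in, with the robot touching nothing.
Of f1, f2, f3 only 2 to 3 are there at a start; the rules pass over those that are not, and their reading is None.
At some moment in a run one of f1, f2, f3 may be knocked a few centimetres aside while the robot is not near it.
It also fails if it takes over 210 s, if anything falls off the work surface, if the arm or the gripper's body presses on something with over 40 N, if the wrist force passes 120 N, or if a joint passes its speed limit or range.

## Robot

A 6-joint arm with a two-finger parallel gripper is mounted at the origin on the work surface. World frame = base frame: x ahead of the robot, y to its left, z up, the work surface at z = 0. Lengths are in m, angles in rad, forces in N, time in s.
With the tool pointing down it reaches from about 0.4 to 0.925 m from the base axis. Payload 12.5 kg.
Tool frame: the origin (TCP) lies on the centre line of the jaws, within the pads' length; the fingertips stand 19 mm ahead of it and the grasp point (between the pads) is the TCP; z points along the fingers, x is the direction in which the jaws open and shut, and the axes are right-handed (so a half turn about z gives the same grasp; the last joint's range is limited). The gripper opens to 95 mm and grips with 3 to 60 N. Pads are 20 mm wide; open, the fingers measure 119 mm over their backs; the gripper's body (75 mm by 180 mm) begins 59 mm behind the grasp point.
Start: joints at [1.014, 0.491, 1.559, -0, 1.092, -0.106], TCP at [0.272, 0.563, 0.234] pointing down, gripper open.
Joint ranges: [-3.1, 3.1], [-0.84, 2.19], [0.05, 2.79], [-1.13, 4.28], [0.06, 2.93], [-2.69, 2.69]. Speed limits (rad/s): [2.22, 2.22, 2.79, 3.14, 3.14, 3.14].

## Interface

Orientations are given as a unit quaternion [x, y, z, w].
In Python, from workcell import robot, eyes gives the robot as it stands.
- The arm moves only by the tool apply_moves, never from a script. Its argument "motion" is a list that holds one entry, the list of rows, each a list of 7 numbers: the shift along the tool's x, y, z in cm, then the turn, a rotation vector about the tool's x, y, z in rad, then the gripper's target within -1 to 1 (fully open at 1, half-way at 0, shut at -1). A call has 1 to 8 rows; each row shifts and turns the pose as measured when the row begins, along the tool's axes as they then stand; what a row does not reach is not made up. A row lasts 1/8 s, in which the tool goes at most 62.5 mm and 10.7 degrees, less where a joint would pass 70% of its speed; a pose out of reach is approached as far as the arm can. A call with a gripper value outside its range is refused whole. The fingers move at their own pace and stop on an object; the grip force is fixed at half the most. Time passes only in rows, so rows that do not move let the fingers close. It gives the time, the measured TCP pose, the force and the opening at its end, in the units of the state.
- robot.sense(): the state, without advancing time (a new reading comes with each control period).
- eyes.get_image(name): name is "side" or "top"; returns (picture, depth): 400x640x3 uint8, red, green, blue; 400x640 float32, m along the optical axis (not along the pixel's ray), 0 where there is no reading.
- eyes.get_calibration(name): a dict with "fx", "fy", "cx", "cy" (pixels), "k1" (the pictures are not rectified: a ray, as slopes to the right and down, at radius r is drawn at 1 + k1 r^2 times it, then the intrinsics apply), "extrinsics" (4x4, takes a point from camera to world coordinates). Camera axes: x right, y up, looking along -z (the intrinsics and any distortion apply to the point x, -y, -z); pixel columns grow to the right and rows downward; lengths in m; the calibration is good to about 2 mm. A picture is of the moment at which its call begins. get_calibration takes no time and is no camera call.
- robot.hand_in(): hands the job in, once; it reports no verdict.
The state is a dict: "t": time; "q": joint angles; "qvel": joint speeds; "joint_torque": joint torques, N m; "position": TCP position; "tcp_rot": TCP orientation; "contact_force": force on the tool from outside, world axes, zero at the start; "torque": the same for the moment, N m; "opening": finger opening in m.
Only numpy, scipy, OpenCV 4.12 (cv2) and the standard library are available. Lean on these libraries where they do the work, as an engineer would, in place of code of your own. Each camera call takes 0.05 s, during which the arm holds its last target.

## Working session

There is one attempt and no reset: what is moved stays moved. The work goes in short steps, Python scripts to look and compute and a tool call to move; the robot and the scene stay as the last step left them, time stands still between calls to the robot, and variables do not carry over. Pictures are saved under pics/ and viewed, and the job is handed in when it is done.

Besides the shell and the picture viewer there is one more tool, called after "Emit:" as name(argument=value, ...), one argument or row to a line, values as JSON. apply_moves: Moves the arm, as the interface text tells. Its arguments: {"type":"object","properties":{"motion":{"type":"array","items":{"type":"array","items":{"type":"array","items":{"type":"number"}}}}},"required":["motion"]}

```bash
ls -la; mkdir -p pics; python3 - <<'E'
from workcell import robot, eyes
import cv2
for n in("top","side"):
    p,d=eyes.get_image(n); cv2.imwrite(f"pics/{n}0.png",p[:,:,::-1])
    print(n,eyes.get_calibration(n))
print(robot.sense())
E
```

```text
total 12
drwxr-xr-x  3 agent agent 4096 Dec  6 23:45 .
drwxr-xr-x 23 root  root  4096 Dec  6 23:45 ..
drwxr-xr-x  2 agent agent 4096 Dec  6 23:45 pics
top {'fx': 513.3063415745103, 'fy': 513.3063415745103, 'cx': 323.72530067011877, 'cy': 194.79718784419774, 'k1': 0.045353827308536404, 'extrinsics': array([[ 0.01438181,  0.98365178, -0.1795058 ,  0.24794292],
       [-0.9995846 ,  0.01862796,  0.02199138, -0.02342328],
       [ 0.02497569,  0.17911495,  0.98351108,  1.40631068],
       [ 0.        ,  0.        ,  0.        ,  1.        ]])}
side {'fx': 458.8060494669473, 'fy': 458.8060494669473, 'cx': 317.0271765922082, 'cy': 201.4533968863256, 'k1': -0.03342291787746019, 'extrinsics': array([[ 0.92180897,  0.26918575, -0.27893952,  0.0862422 ],
       [-0.3874602 ,  0.66199688, -0.64158766, -0.99207563],
       [ 0.01195084,  0.69949922,  0.71453343,  1.11279599],
       [ 0.        ,  0.        ,  0.        ,  1.        ]])}
{'t': 0.1, 'q': array([ 1.01439393e+00,  4.91504307e-01,  1.55940908e+00,  2.10963001e-05,
        1.09170863e+00, -1.05586884e-01]), 'qvel': array([-5.14163233e-05, -1.51859606e-03, -2.58741374e-03, -1.73966981e-03,
        6.22943417e-04,  1.52156519e-03]), 'joint_torque': array([ 1.15897798e-03, -6.13625550e+01, -2.58606362e+01,  6.93520065e-02,
        4.69906814e-02, -1.08317197e-04]), 'position': array([0.2721701 , 0.56239607, 0.23310997]), 'tcp_rot': array([ 8.47262679e-01,  5.31173876e-01, -4.66560259e-04,  2.17498655e-04]), 'contact_force': array([-0.0773217 ,  0.11575608, -0.05475548]), 'torque': array([ 0.02859696, -0.00195772, -0.01455786]), 'opening': 0.09472405792046368}
```

View pics/top0.png

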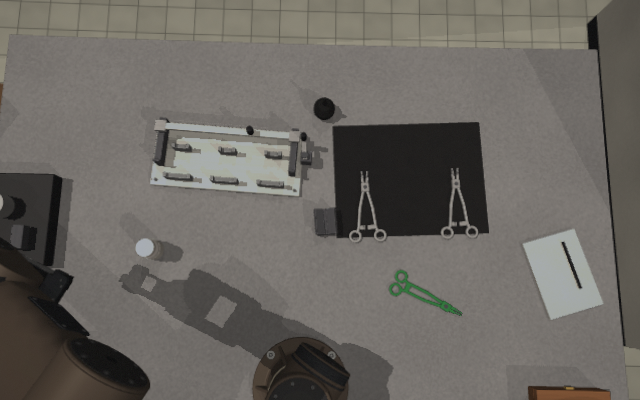

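View pics/side0.png

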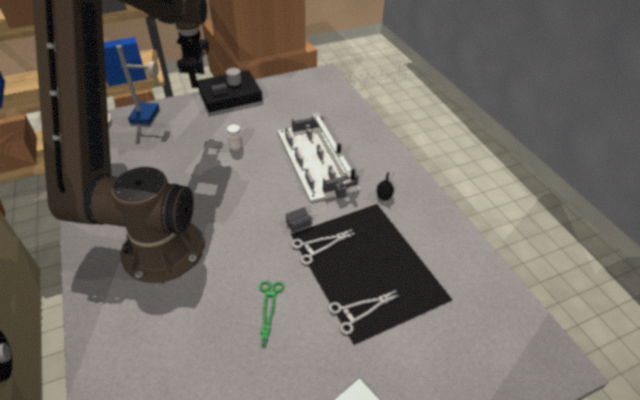

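Two steel forceps lie on the black mat, with box joints near (366,188) and (457,185) in the top view. The green look-alike at (425,293) is off the mat and stays alone. The fixture is around (228,160). Next I'll enlarge and measure.

```bash
cat > h.py <<'E'
import numpy as np, cv2
from workcell import robot, eyes
from scipy.spatial.transform import Rotation as R
def cal(n):
    c=eyes.get_calibration(n)
    K=np.array([[c['fx'],0,c['cx']],[0,c['fy'],c['cy']],[0,0,1]]);D=np.array([c['k1'],0,0,0.])
    return K,D,c['extrinsics']
def ray(n,uv):
    K,D,E=cal(n)
    p=cv2.undistortPoints(np.array(uv,float).reshape(-1,1,2),K,D)[:,0]
    d=np.c_[p[:,0],-p[:,1],-np.ones(len(p))]
    return E[:3,3],d@E[:3,:3].T
def atz(n,uv,z):
    o,d=ray(n,uv); return o+d*((z-o[2])/d[:,2])[:,None]
def proj(n,P):
    K,D,E=cal(n); P=np.atleast_2d(P)
    c=(P-E[:3,3])@E[:3,:3]; c=c*[1,-1,-1]
    return cv2.projectPoints(c,np.zeros(3),np.zeros(3),K,D)[0][:,0]
def cloud(n,depth):
    h,w=depth.shape; u,v=np.meshgrid(np.arange(w),np.arange(h))
    o,d=ray(n,np.stack([u,v],-1).reshape(-1,2).astype(float))
    P=o+d*depth.reshape(-1,1); P[depth.reshape(-1)==0]=np.nan
    return P.reshape(h,w,3)
def snap(n,box,name,s=None):
    p,d=eyes.get_image(n); x0,y0,x1,y1=box
    c=p[y0:y1,x0:x1,::-1]; s=s or min(800/(x1-x0),600/(y1-y0))
    cv2.imwrite(f"pics/{name}.png",cv2.resize(c,None,fx=s,fy=s,interpolation=cv2.INTER_CUBIC)); return p,d
E
python3 - <<'E'
from h import *
p,d=snap("top",(325,115,495,245),"mat_top")
cv2.imwrite("pics/fix_top.png",cv2.resize(p[110:210,140:330,::-1],None,fx=4.2,fy=4.2,interpolation=cv2.INTER_CUBIC))
np.save("d0.npy",d);np.save("p0.npy",p)
C=cloud("top",d)
for v,u in [(188,366),(185,457),(236,354),(236,381),(150,230),(178,220)]: print(u,v,C[v,u].round(4))
p,d=snap("side",(260,100,420,220),"fix_side");np.save("ds0.npy",d)
E
```

```text
366 188 [ 0.5212 -0.1702  0.025 ]
457 185 [ 0.5366 -0.4242  0.0147]
354 236 [ 0.3905 -0.1393  0.0057]
381 236 [ 0.3924 -0.214   0.0004]
230 150 [0.6158 0.2033 0.044 ]
220 178 [0.537  0.2261 0.0457]
```

View pics/mat_top.png

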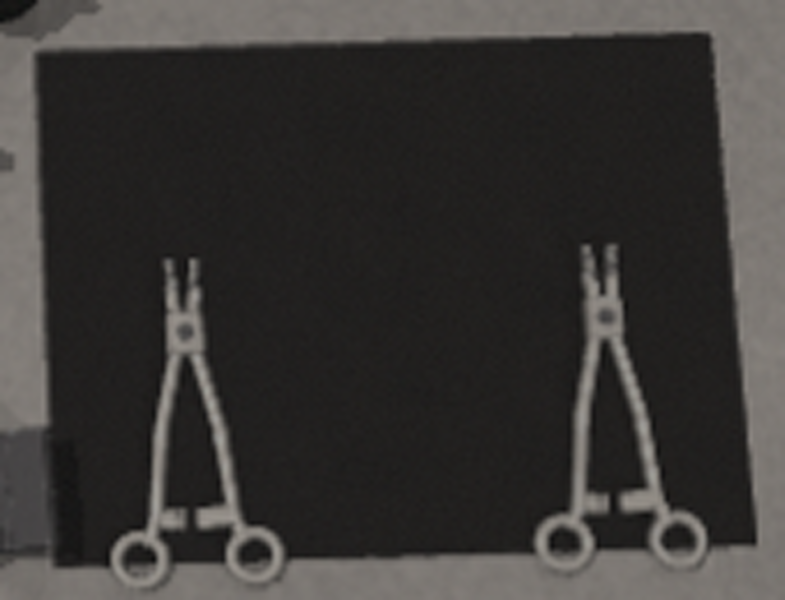

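View pics/fix_top.png

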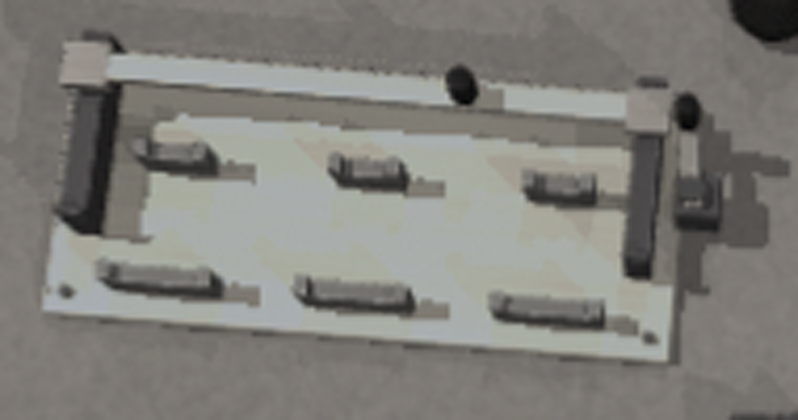

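View pics/fix_side.png

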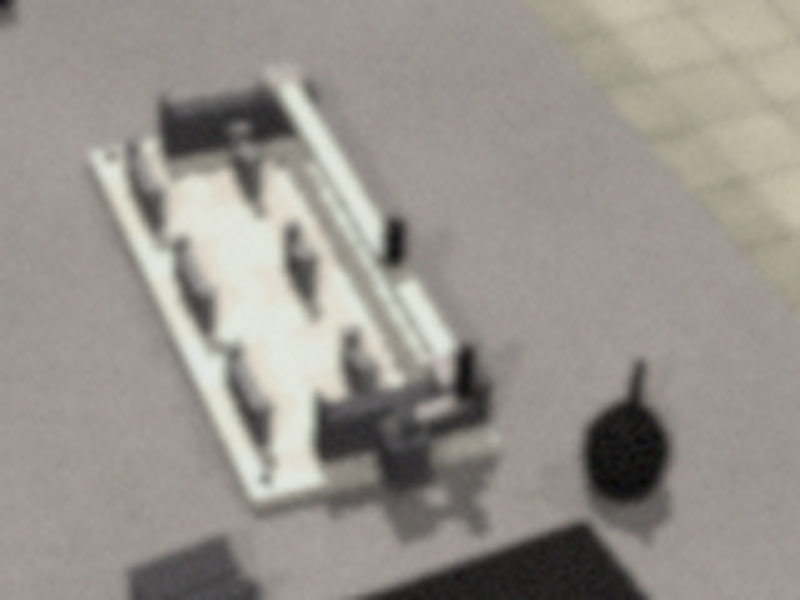

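```bash
python3 - <<'E'
from h import *
ps=[eyes.get_image("top")[0].astype(float) for _ in range(3)]
p=np.mean(ps,0)
for i,(x0,y0,x1,y1) in enumerate([(346,165,392,247),(437,162,483,244)]):
    c=np.clip((p[y0:y1,x0:x1,::-1])*1.3,0,255).astype(np.uint8)
    c=cv2.resize(c,None,fx=8,fy=8,interpolation=cv2.INTER_CUBIC)
    if i==0: a=c
cv2.imwrite("pics/fz.png",np.hstack([a,c])[:600*2,:])
im=np.hstack([a,c]); print(im.shape); cv2.imwrite("pics/fz1.png",im[:300]);cv2.imwrite("pics/fz2.png",im[300:])
C=cloud("top",np.load("d0.npy"))
# heights map around mat
for (x0,y0,x1,y1) in [(346,165,392,247),(437,162,483,244)]:
    z=C[y0:y1,x0:x1,2]; print(np.nanmedian(z))
E
```

```text
(656, 736, 3)
0.0032286842908000324
0.0034219474540346795
```

View pics/fz1.png

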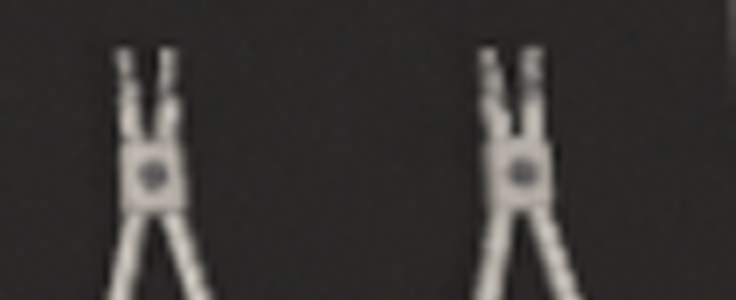

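View pics/fz2.png

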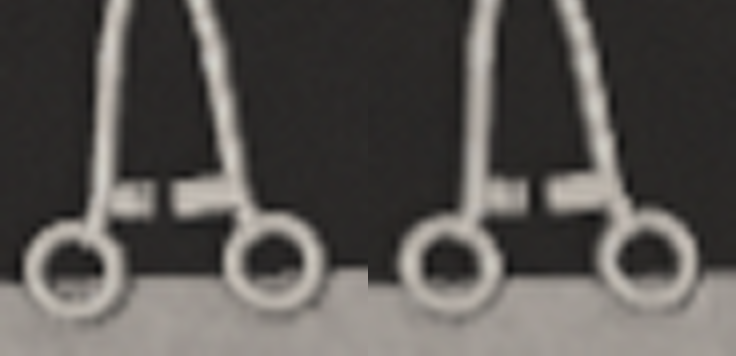

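```bash
python3 - <<'E'
from h import *
def m(name,org,piv,rl,rr,t1,t2):
    f=lambda q,z: atz("top",[[org[0]+(q[0]+.5)/8-.5,org[1]+(q[1]+.5)/8-.5]],z)[0][:2]
    b=f(piv,.014);L=f(rl,.011);Rr=f(rr,.011);T1=f(t1,.01);T2=f(t2,.01)
    mid=(L+Rr)/2; h=b-mid
    print(name,b.round(4),"L",L.round(4),"R",Rr.round(4),"tips",T1.round(4),T2.round(4))
    print(" len",np.linalg.norm(h),"ring sep",np.linalg.norm(L-Rr),"hdl ang",np.degrees(np.arctan2(h[1],h[0])), "|bL|,|bR|",np.linalg.norm(b-L),np.linalg.norm(b-Rr),"tip",np.degrees(np.arctan2(*(T1-b)[::-1])),np.degrees(np.arctan2(*(T2-b)[::-1])))
m("A",(346,165),(153,175),(75,570),(274,563),(124,50),(168,50))
m("B",(437,162),(155,172),(82,565),(280,558),(488-368,50),(534-368,50))
P=cloud("top",np.load("d0.npy"))
# fixture surfaces
for z0,z1 in((.0,.02),(.03,.05),(.045,.06),(.06,.075),(.075,.11)):
    q=P[110:210,140:330]; k=(q[...,2]>z0)&(q[...,2]<z1); print(z0,k.sum())
E
```

```text
A [ 0.5278 -0.1677] L [ 0.3905 -0.1414] R [ 0.3941 -0.2094] tips [ 0.5729 -0.158 ] [ 0.5732 -0.1734]
 len 0.1356389032052932 ring sep 0.06808689314403303 hdl ang 3.2335383423419564 |bL|,|bR| 0.1397211129987846 0.1399705226712187 tip 12.18466349086377 -7.090013458906951
B [ 0.5422 -0.4216] L [ 0.405 -0.393] R [ 0.4087 -0.4609] tips [ 0.5864 -0.4118] [ 0.5867 -0.4279]
 len 0.13543507710693659 ring sep 0.06796555552439015 hdl ang 2.2585484999181085 |bL|,|bR| 0.1401180540831327 0.13914707870001974 tip 12.448554548306506 -8.11543905153337
0.0 11189
0.03 810
0.045 1043
0.06 1274
0.075 123
```

```bash
python3 - <<'E'
from h import *
p=np.mean([eyes.get_image("top")[0].astype(float).mean(2) for _ in range(8)],0); np.save("avg.npy",p)
s=np.mean([eyes.get_image("side")[0].astype(float) for _ in range(6)],0)
cs=[]
for org,c in [((346,165),(.5278,-.1677)),((437,162),(.5422,-.4216))]:
    # rectify to world at z=.014, 0.25mm/px
    g=np.arange(-.03,.03,.00025); X,Y=np.meshgrid(c[0]-g,c[1]-g,indexing='ij')
    uv=proj("top",np.c_[X.ravel(),Y.ravel(),np.full(X.size,.014)]).reshape(X.shape+(2,)).astype(np.float32)
    w=cv2.remap(p.astype(np.float32),uv[...,0],uv[...,1],cv2.INTER_CUBIC)
    cs.append(cv2.resize(np.clip(w*1.4,0,255).astype(np.uint8),None,fx=1.6,fy=1.6))
cv2.imwrite("pics/box.png",np.hstack(cs))
a=s[225:270,285:360,::-1];b=s[285:340,325:405,::-1]
cv2.imwrite("pics/sA.png",cv2.resize(a.astype(np.uint8),None,fx=10,fy=10,interpolation=cv2.INTER_CUBIC))
cv2.imwrite("pics/sB.png",cv2.resize(b.astype(np.uint8),None,fx=10,fy=10,interpolation=cv2.INTER_CUBIC))
E
```

```text
(no output)
```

View pics/box.png

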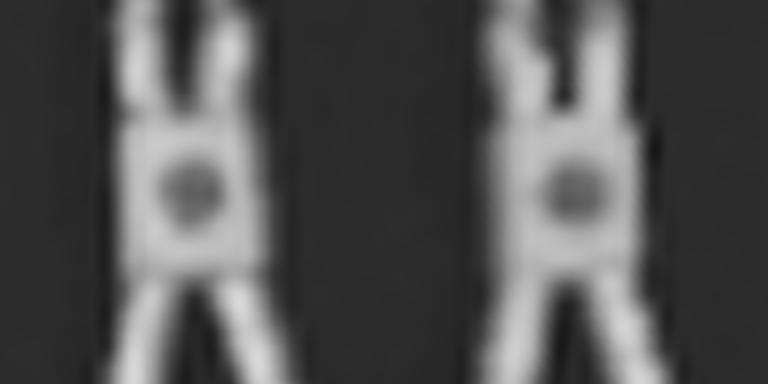

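View pics/sA.png

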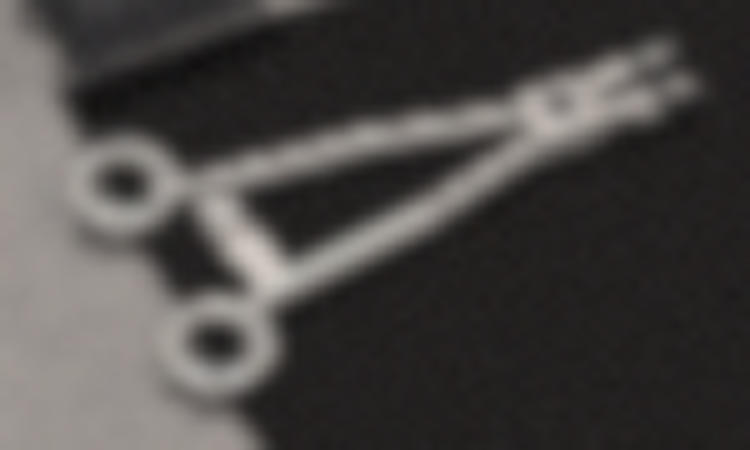

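View pics/sB.png

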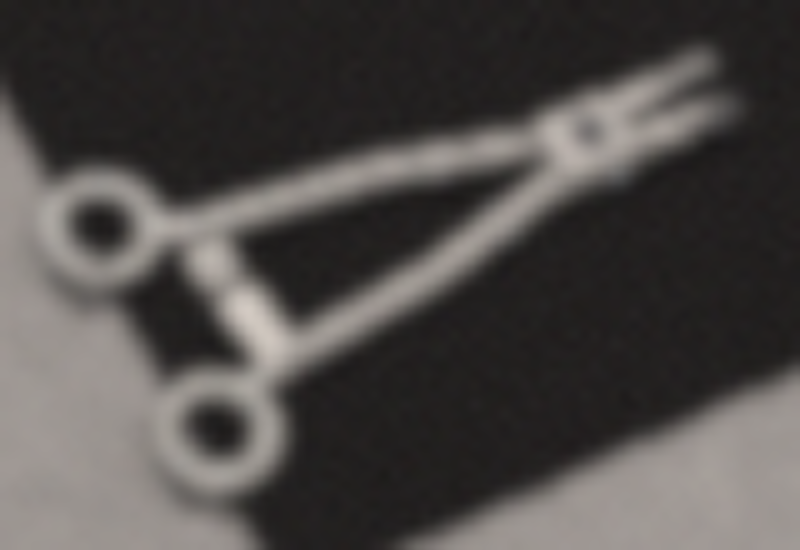

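```bash
python3 - <<'E'
from h import *
p=np.load("p0.npy").astype(np.float32)
def rect(z,name):
    g=np.arange(0,.32,.0008);h=np.arange(0,.46,.0008)
    X,Y=np.meshgrid(.72-g,.44-h,indexing='ij')
    uv=proj("top",np.c_[X.ravel(),Y.ravel(),np.full(X.size,z)]).reshape(X.shape+(2,)).astype(np.float32)
    w=cv2.remap(p,uv[...,0],uv[...,1],cv2.INTER_CUBIC)
    cv2.imwrite(f"pics/{name}.png",np.clip(w[:,:,::-1]*1.2,0,255)); print(w.shape)
rect(.055,"r55")
P=cloud("top",np.load("d0.npy"))[110:210,140:330].reshape(-1,3)
P=P[(P[:,2]>.044)&(P[:,2]<.062)]
im=np.zeros((400,575),np.uint8)
for q in P: cv2.circle(im,(int((.44-q[1])/.0008),int((.72-q[0])/.0008)),1,255,-1)
cv2.imwrite("pics/pc.png",im)
E
```

```text
(400, 575, 3)[ WARN:0@0.914] global loadsave.cpp:1063 imwrite_ Unsupported depth image for selected encoder is fallbacked to CV_8U.
```

View pics/r55.png

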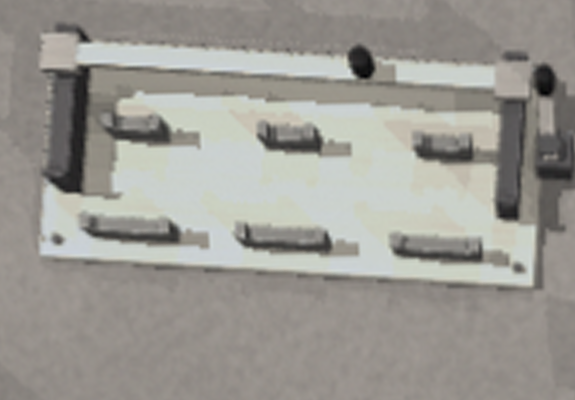

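View pics/pc.png

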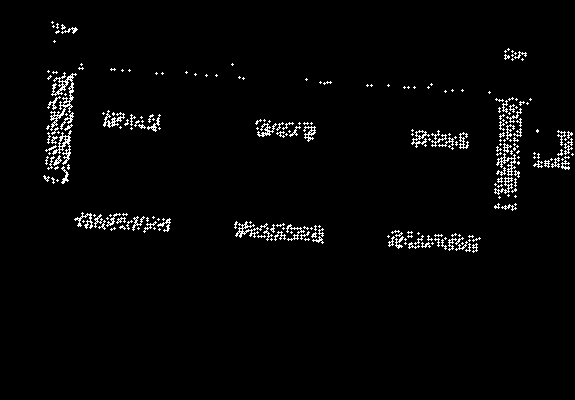

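```bash
python3 - <<'E'
from h import *
from scipy.cluster.vq import kmeans2
from scipy.optimize import least_squares
init=np.array([[.62,.335],[.615,.212],[.608,.088],[.542,.34],[.535,.215],[.527,.09]])
mod=np.array([[.026,.125],[.026,0],[.026,-.125],[-.056,.125],[-.056,0],[-.056,-.125]])
D={"top":np.load("d0.npy"),"side":np.load("ds0.npy")}
res={}
for n in D:
    P=cloud(n,D[n]).reshape(-1,3); 
    P=P[(P[:,2]>.047)&(P[:,2]<.062)]
    c=[]
    for k,i in enumerate(init):
        hw=.026 if k<3 else .036
        q=P[(abs(P[:,0]-i[0])<.016)&(abs(P[:,1]-i[1])<hw)]
        c.append(q.mean(0)); print(n,k,len(q),q.mean(0).round(4),np.ptp(q[:,:2],axis=0).round(3))
    c=np.array(c); A=mod-mod.mean(0); B=c[:,:2]-c[:,:2].mean(0)
    th=np.arctan2((A[:,0]*B[:,1]-A[:,1]*B[:,0]).sum(),(A*B).sum())
    Rm=np.array([[np.cos(th),-np.sin(th)],[np.sin(th),np.cos(th)]])
    t=c[:,:2].mean(0)-Rm@mod.mean(0)
    print(n,"th",np.degrees(th),"nest2",t,"res mm",((c[:,:2]-(mod@Rm.T+t))*1e3).round(1).tolist())
E
```

```text
top 0 53 [0.6228 0.3334 0.0527] [0.014 0.045]
top 1 53 [0.6157 0.2121 0.0542] [0.016 0.047]
top 2 50 [0.6085 0.0893 0.0535] [0.014 0.044]
top 3 68 [0.5418 0.3408 0.0512] [0.013 0.071]
top 4 64 [0.5338 0.2157 0.0515] [0.016 0.069]
top 5 58 [0.5264 0.0908 0.0516] [0.016 0.067]
top th -3.3687779973070553 nest2 [0.58983727 0.21279068] res mm [[-0.3, -2.7], [-0.1, 0.8], [0.1, 2.9], [0.6, -0.1], [-0.1, -0.4], [-0.2, -0.5]]
side 0 18 [0.6241 0.3345 0.0527] [0.012 0.046]
side 1 19 [0.6151 0.2086 0.0523] [0.011 0.048]
side 2 21 [0.6088 0.0874 0.0519] [0.016 0.049]
side 3 12 [0.5426 0.339  0.0507] [0.013 0.072]
side 4 18 [0.5334 0.2098 0.0509] [0.013 0.071]
side 5 20 [0.5267 0.0923 0.0508] [0.015 0.07 ]
side th -3.4594060918048517 nest2 [0.5900938  0.21101569] res mm [[0.5, 0.3], [-0.9, -0.9], [0.3, 2.7], [0.8, -0.2], [-0.8, -4.6], [0.0, 2.7]]
```

```bash
cat > fix.py <<'E'
from h import *
TH=np.radians(-3.4);N2=np.array([.590,.2125])
def F(x,y,z):
    c,s=np.cos(TH),np.sin(TH); return np.array([N2[0]+c*x-s*y,N2[1]+s*x+c*y,z])
def overlay(n,box,name,s):
    p,_=eyes.get_image(n); x0,y0,x1,y1=box
    im=cv2.resize(np.ascontiguousarray(p[y0:y1,x0:x1,::-1]),None,fx=s,fy=s,interpolation=cv2.INTER_CUBIC)
    def poly(pts,col,cl=True):
        q=proj(n,np.array(pts)); q=((q-[x0,y0]+.5)*s-.5).round().astype(int)
        cv2.polylines(im,[q],cl,col,1)
    for i in(-1,0,1):
        y=.125*i
        for sg in(-1,1):
            poly([F(.02,y+sg*.013,.056),F(.032,y+sg*.013,.056)],(0,0,255),False)
            poly([F(-.062,y+sg*.026,.054),F(-.05,y+sg*.026,.054)],(0,0,255),False)
        for a,h in((.02,.013),(.032,.013),(-.062,.026),(-.05,.026)): poly([F(a,y-h,.046),F(a,y+h,.046)],(0,255,0),False)
    poly([F(.066,-.2,.07),F(.084,-.2,.07),F(.084,.2,.07),F(.066,.2,.07)],(255,0,0))
    a=np.linspace(0,6.28,24)
    poly([F(.075+.009*np.cos(t),-.062+.009*np.sin(t),.104) for t in a],(0,255,255))
    poly([F(.069+.008*np.cos(t),-.212+.008*np.sin(t),.108) for t in a],(0,255,255))
    cv2.imwrite(f"pics/{name}.png",im)
E
python3 - <<'E'
from fix import *
overlay("top",(140,110,330,210),"ov1",4.2); overlay("side",(265,105,375,205),"ov2",6)
E
```

```text
(no output)
```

View pics/ov1.png

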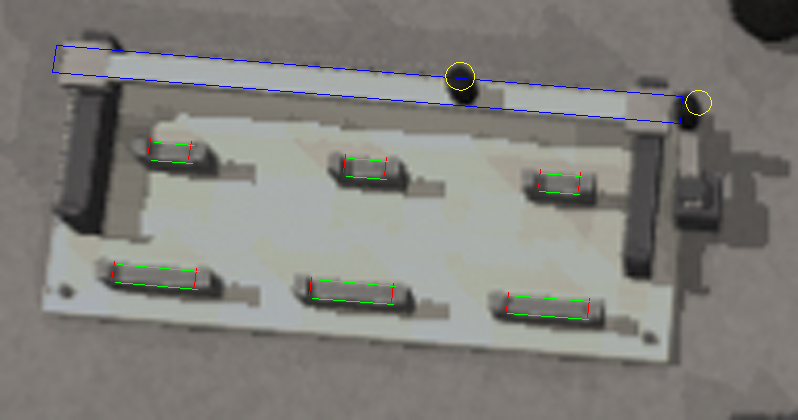

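View pics/ov2.png

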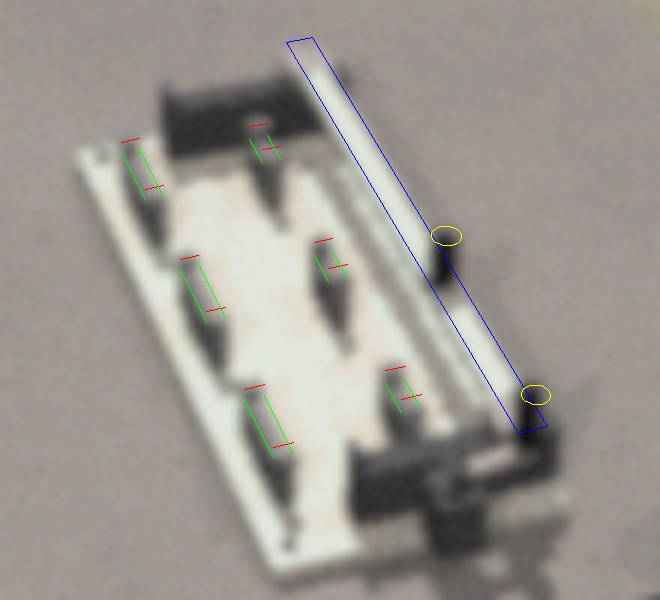

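```bash
cat > plan.py <<'E'
from h import *
import sys
def st():
    s=robot.sense(); r=R.from_quat(s['tcp_rot']); x=r.as_matrix()[:,0]
    print("t %.2f"%s['t'],"pos",s['position'].round(4),"yaw %.2f"%np.degrees(np.arctan2(x[1],x[0])),"zax",r.as_matrix()[:,2].round(4),"F",s['contact_force'].round(2),"T",s['torque'].round(2),"open %.4f"%s['opening'],"q6 %.2f"%s['q'][5]); return s,r
def plan(wps,g,step=.05):
    """wps: list of (x,y,z,yawdeg)"""
    s,r=st(); p=s['position']; rows=[]
    for (x,y,z,yaw) in wps:
        tgt=R.from_matrix(np.c_[[np.cos(np.radians(yaw)),np.sin(np.radians(yaw)),0],[np.sin(np.radians(yaw)),-np.cos(np.radians(yaw)),0],[0,0,-1]])
        d=np.array([x,y,z])-p; rv=(r.inv()*tgt).as_rotvec()
        n=max(1,int(np.ceil(np.linalg.norm(d)/step)),int(np.ceil(np.linalg.norm(rv)/.17)))
        for i in range(n):
            t=r.inv().apply(d/n)*100
            rows.append([*t.round(2),*(rv/n).round(3),g]); r=r*R.from_rotvec(rv/n); p=p+d/n
    print(len(rows)); 
    for i in range(0,len(rows),8): print("[[" + ",".join("["+",".join("%g"%(v+0) for v in q)+"]" for q in rows[i:i+8])+"]]")
if __name__=="__main__":
    a=[float(v) for v in sys.argv[1].split(",")] if len(sys.argv)>1 else None
E
python3 -c "
from plan import *
plan([(.40,.30,.234,90),(.528,-.168,.20,99.5)],1)"
```

```text
t 1.15 pos [0.2723 0.5626 0.2337] yaw 64.17 zax [ 1.e-04  1.e-04 -1.e+00] F [ 0.16 -0.95 -0.22] T [-0.04 -0.03 -0.01] open 0.0951 q6 -0.11
16
[[[-3.01,3.82,-0.01,0,0,-0.075,1],[-3.29,3.59,-0.01,0,0,-0.075,1],[-3.55,3.33,-0.01,0,0,-0.075,1],[-3.79,3.05,-0.01,0,0,-0.075,1],[-4.01,2.76,-0.01,0,0,-0.075,1],[-4.2,2.45,-0.01,0,0,-0.075,1],[-4.68,1.28,0.34,0,0,-0.017,1],[-4.7,1.2,0.34,0,0,-0.017,1]]]
[[[-4.72,1.12,0.34,0,0,-0.017,1],[-4.74,1.05,0.34,0,0,-0.017,1],[-4.75,0.97,0.34,0,0,-0.017,1],[-4.77,0.89,0.34,0,0,-0.017,1],[-4.78,0.81,0.34,0,0,-0.017,1],[-4.8,0.73,0.34,0,0,-0.017,1],[-4.81,0.65,0.34,0,0,-0.017,1],[-4.82,0.57,0.34,0,0,-0.017,1]]]
```

Emit:
apply_moves(
  motion=[
    [[-3.0,3.8,0,0,0,-0.075,1],[-3.3,3.6,0,0,0,-0.075,1],[-3.5,3.3,0,0,0,-0.075,1],[-3.8,3.0,0,0,0,-0.075,1],[-4.0,2.8,0,0,0,-0.075,1],[-4.2,2.4,0,0,0,-0.075,1],[-4.7,1.3,0.3,0,0,-0.017,1],[-4.7,1.2,0.3,0,0,-0.017,1]],
  ],
)

```text
t: 2.15
position: [0.4319, 0.2003, 0.2277]
tcp_rot: [0.687, 0.726, 0.002, 0.0]
contact_force: [0.9, 0.3, 0.1]
opening: 0.095
```

Emit:
apply_moves(
  motion=[
    [[-4.7,1.1,0.3,0,0,-0.017,1],[-4.7,1.0,0.3,0,0,-0.017,1],[-4.7,1.0,0.3,0,0,-0.017,1],[-4.8,0.9,0.3,0,0,-0.017,1],[-4.8,0.8,0.3,0,0,-0.017,1],[-4.8,0.7,0.3,0,0,-0.017,1],[-4.8,0.6,0.3,0,0,-0.017,1],[-4.8,0.6,0.3,0,0,-0.017,1]],
  ],
)

```text
t: 3.15
position: [0.5457, -0.1839, 0.2044]
tcp_rot: [0.635, 0.773, 0.003, 0.002]
contact_force: [0.4, 1.0, -0.4]
opening: 0.0947
```

```bash
python3 -c "
from plan import *
snap('top',(325,115,495,245),'m1')
plan([(.528,-.168,.06,99),(.528,-.168,.024,99)],1)"
```

```text
t 3.20 pos [ 0.5472 -0.1887  0.2039] yaw 101.11 zax [ 8.6e-03 -1.0e-04 -1.0e+00] F [-1.63 -3.07 -0.78] T [-0.09  0.08  0.02] open 0.0952 q6 -2.21
4
[[[0.81,-0.54,4.79,0.003,0.001,0.012,1],[0.8,-0.53,4.79,0.003,0.001,0.012,1],[0.79,-0.53,4.79,0.003,0.001,0.012,1],[0,0,3.6,0,0,0,1]]]
```

View pics/m1.png

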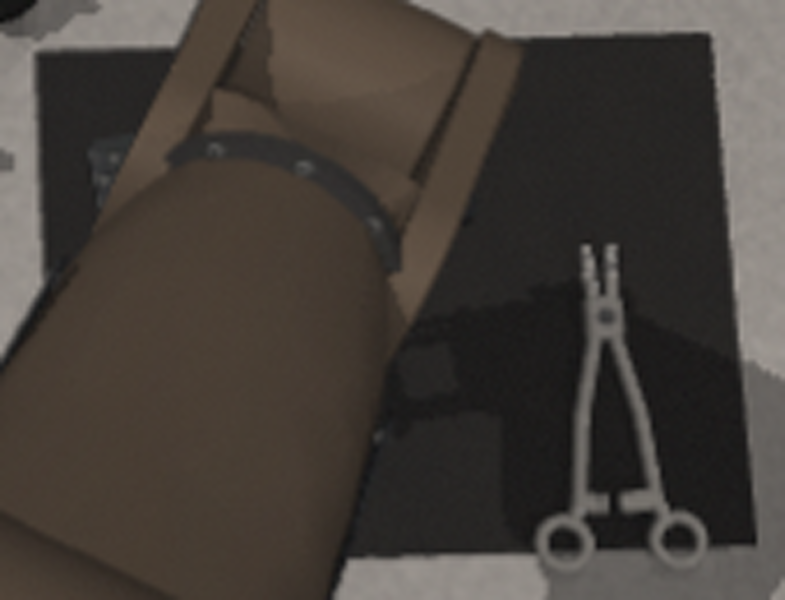

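The arm hides forceps A from the top camera. Forceps B at (605,316) in the crop is unchanged. I'll settle above A and check it from the side.

Emit:
apply_moves(
  motion=[
    [[0.8,-0.5,4.0,0.003,0,0.012,1],[0.8,-0.5,4.0,0.003,0,0.012,1],[0.6,-0.5,2.0,0,0,0.012,1],[0,0,0,0,0,0,1]],
  ],
)

```text
t: 3.7
position: [0.5294, -0.172, 0.1012]
tcp_rot: [0.651, 0.759, 0.001, 0.002]
contact_force: [0.3, -0.2, 1.1]
opening: 0.0951
```

```bash
python3 -c "
from plan import *
snap('side',(270,200,420,310),'s1')
plan([(.528,-.168,.024,99)],1)
print(proj('side',[[.528,-.168,.014],[.3905,-.1414,.011]]))"
```

```text
t 3.75 pos [ 0.53   -0.1724  0.102 ] yaw 98.79 zax [ 0.0057 -0.0028 -1.    ] F [-0.19  0.09 -0.71] T [0.11 0.02 0.01] open 0.0953 q6 -2.16
2
[[[0.25,-0.09,3.9,0.003,0.002,-0.002,1],[0.24,-0.08,3.9,0.003,0.002,-0.002,1]]]
[[340.89814481 234.69815009]
 [296.87407707 242.1003543 ]]
```

View pics/s1.png

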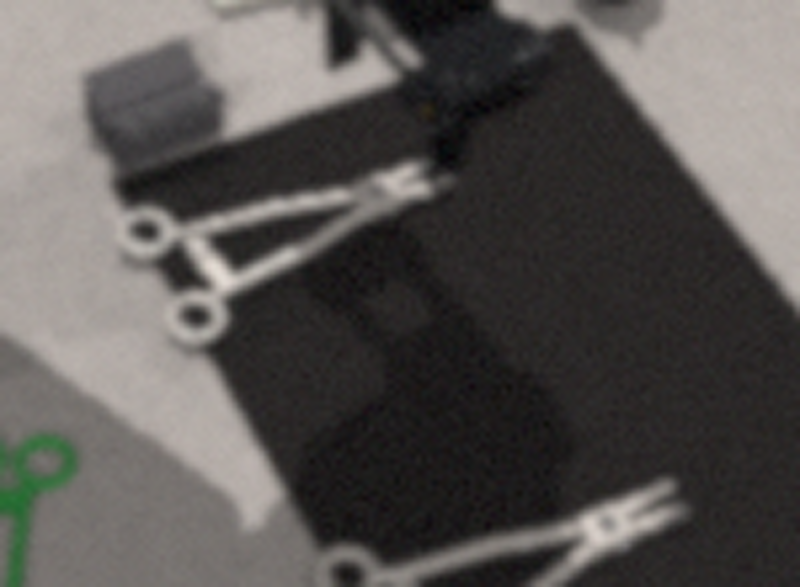

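Forceps A has not moved: its box joint is at (341,235) in the side view, matching the predicted (340.9,234.7). Descending.

Emit:
apply_moves(
  motion=[
    [[0.2,-0.1,3.5,0.003,0.002,-0.002,1],[0.2,-0.1,2.5,0.003,0.002,0,1],[0.1,0,1.2,0,0,0,1],[0,0,0.2,0,0,0,1]],
  ],
)

```text
t: 4.25
position: [0.5316, -0.1697, 0.0312]
tcp_rot: [0.65, 0.76, 0.001, 0.004]
contact_force: [0.6, 0.2, 0.1]
opening: 0.0948
```

```bash
python3 -c "
from plan import *
plan([(.528,-.168,.024,99)],1)"
```

```text
t 4.25 pos [ 0.5316 -0.1697  0.0312] yaw 98.97 zax [ 0.008  -0.0039 -1.    ] F [0.62 0.22 0.09] T [ 0.   -0.03 -0.07] open 0.0948 q6 -2.15
1
[[[0.23,-0.34,0.71,0.007,0.005,0,1]]]
```

Emit:
apply_moves(
  motion=[
    [[0.2,-0.3,0.6,0.007,0.005,0,1],[0,0,0.2,0,0,0,1],[0,0,0,0,0,0,1]],
  ],
)

```text
t: 4.62
position: [0.5292, -0.1687, 0.0246]
tcp_rot: [0.65, 0.76, 0.0, 0.001]
contact_force: [-0.5, 0.1, 0.7]
opening: 0.0952
```

```bash
python3 -c "
from plan import *
plan([(.528,-.168,.024,99)],1)"
```

```text
t 4.62 pos [ 0.5292 -0.1687  0.0246] yaw 98.98 zax [ 0.0025 -0.0011 -1.    ] F [-0.47  0.05  0.69] T [ 0.03 -0.01 -0.07] open 0.0952 q6 -2.16
1
[[[0.09,-0.11,0.06,0.002,0.001,0,1]]]
```

Emit:
apply_moves(
  motion=[
    [[0.1,-0.1,0.1,0.002,0.001,0,-1],[0,0,0,0,0,0,-1],[0,0,0,0,0,0,-1],[0,0,0,0,0,0,-1],[0,0,0,0,0,0,-1],[0,0,0,0,0,0,-1],[0,0,0,0,0,0,-1],[0,0,0,0,0,0,-1]],
  ],
)

```text
t: 5.62
position: [0.5282, -0.1679, 0.0241]
tcp_rot: [0.65, 0.76, 0.0, 0.001]
contact_force: [0.4, -1.0, 2.1]
opening: 0.022
```

```bash
python3 -c "
from plan import *
st()"
```

```text
t 5.62 pos [ 0.5282 -0.1679  0.0241] yaw 98.97 zax [ 9.e-04 -5.e-04 -1.e+00] F [ 0.43 -1.01  2.13] T [ 0.06 -0.18  0.12] open 0.0220 q6 -2.15
```

```bash
python3 -c "
from plan import *
from fix import F
print(F(0,-.125,.05),F(0,0,.05))
x,y,_=F(0,-.125,.05)
plan([(.528,-.168,.16,99),(x,y,.16,86.6)],-1,.045)"
```

```text
[0.5825867  0.08772002 0.05      ] [0.59   0.2125 0.05  ]
t 5.62 pos [ 0.5282 -0.1679  0.0241] yaw 98.97 zax [ 9.e-04 -5.e-04 -1.e+00] F [ 0.43 -1.01  2.13] T [ 0.06 -0.18  0.12] open 0.0220 q6 -2.15
10
[[[0,0,-3.4,0,0,0,-1],[0,0,-3.4,0,0,0,-1],[0,0,-3.4,0,0,0,-1],[0,0,-3.4,0,0,0,-1],[4.07,1.57,0,0,0,0.036,-1],[4.12,1.42,0,0,0,0.036,-1],[4.17,1.27,0,0,0,0.036,-1],[4.21,1.12,0,0,0,0.036,-1]]]
[[[4.25,0.96,0,0,0,0.036,-1],[4.28,0.81,0,0,0,0.036,-1]]]
```

Emit:
apply_moves(
  motion=[
    [[0,0,-1.0,0,0,0,-1],[0,0,-3,0,0,0,-1],[0,0,-3.5,0,0,0,-1],[0,0,-3.5,0,0,0,-1],[0,0,-2,0,0,0,-1],[0,0,0,0,0,0,-1]],
  ],
)

```text
t: 6.38
position: [0.5276, -0.1676, 0.1602]
tcp_rot: [0.65, 0.76, 0.0, 0.0]
contact_force: [-0.6, 0.0, -1.4]
opening: 0.022
```

Emit:
apply_moves(
  motion=[
    [[2,0.8,0,0,0,0.036,-1],[4.1,1.4,0,0,0,0.036,-1],[4.2,1.3,0,0,0,0.036,-1],[4.2,1.1,0,0,0,0.036,-1],[4.2,1.0,0,0,0,0.036,-1],[3,0.8,0,0,0,0.036,-1],[1.5,0.4,0,0,0,0,-1],[0,0,0,0,0,0,-1]],
  ],
)

```text
t: 7.38
position: [0.5822, 0.0741, 0.1532]
tcp_rot: [0.73, 0.683, -0.003, -0.003]
contact_force: [-0.3, -0.4, -1.8]
opening: 0.0221
```

```bash
python3 -c "
from plan import *
from fix import F
snap('side',(260,90,420,210),'s2'); snap('top',(160,100,320,220),'t2')
x,y,_=F(0,-.125,.05)
plan([(x,y,.16,86.6)],-1,.045)"
```

```text
t 7.47 pos [0.582  0.073  0.1535] yaw 86.07 zax [-8.2e-03 -1.0e-04 -1.0e+00] F [-0.15  0.52 -1.7 ] T [ 0.02 -0.04 -0.01] open 0.0216 q6 -1.49
1
[[[1.47,-0.05,-0.65,-0.008,0.001,-0.009,-1]]]
```

View pics/s2.png

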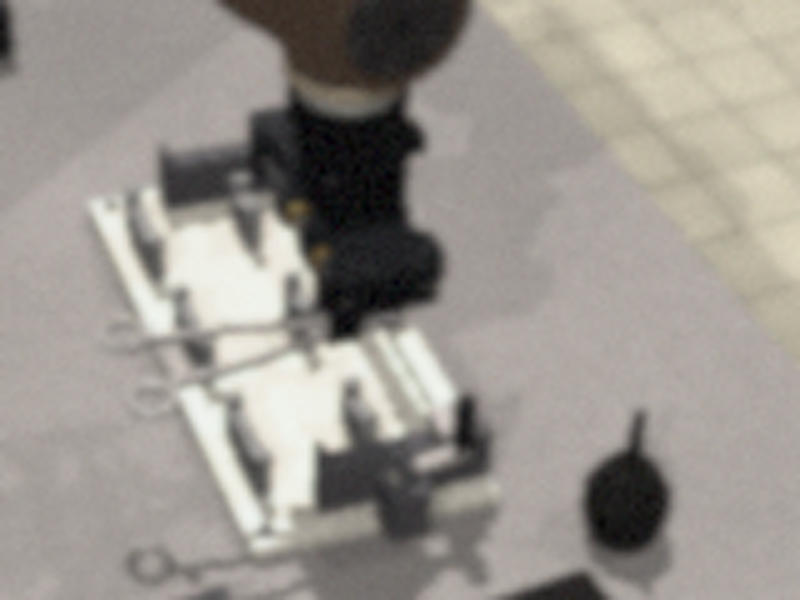

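View pics/t2.png

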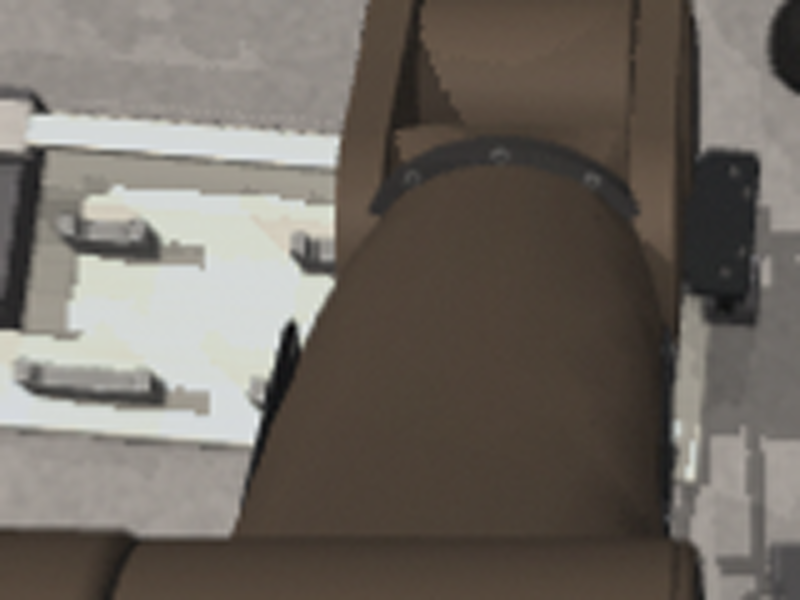

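```bash
python3 -c "
from plan import *
for z in(.125,.138,.150):
  q=atz('side',[[284.3,156.8],[290.8,168.8]],z)
  h=np.array([.582,.073])-q[:,:2].mean(0); print(z,q.round(3).tolist(),np.linalg.norm(q[0]-q[1]),np.linalg.norm(h),np.degrees(np.arctan2(h[1],h[0])))
"
```

```text
0.125 [[0.452, 0.128, 0.125], [0.451, 0.063, 0.125]] 0.06442960601516567 0.1328738428183079 -9.706174253529099
0.138 [[0.447, 0.113, 0.138], [0.446, 0.049, 0.138]] 0.06358167295592437 0.136013413553855 -3.4099642568698676
0.15 [[0.442, 0.099, 0.15], [0.441, 0.036, 0.15]] 0.06279896551662427 0.14029760357119436 2.091768929434666
```

```bash
python3 -c "
from plan import *
p,d=eyes.get_image('side')
C=cloud('side',d)
q=C[145:180,275:330].reshape(-1,3); q=q[(q[:,2]>.09)&(q[:,2]<.2)]
q=q[q[:,0]<.57]
for r in q[np.argsort(q[:,0])]: print(r.round(3).tolist(),end=' ')
"
```

```text
[0.427, 0.044, 0.139] [0.429, 0.038, 0.139] [0.429, 0.049, 0.139] [0.43, 0.051, 0.141] [0.43, 0.033, 0.139] [0.43, 0.043, 0.139] [0.431, 0.045, 0.141] [0.432, 0.112, 0.142] [0.432, 0.114, 0.137] [0.432, 0.039, 0.138] [0.433, 0.058, 0.138] [0.433, 0.049, 0.142] [0.433, 0.04, 0.141] [0.434, 0.034, 0.137] [0.434, 0.034, 0.141] [0.434, 0.11, 0.139] [0.435, 0.113, 0.132] [0.435, 0.112, 0.141] [0.435, 0.123, 0.137] [0.436, 0.03, 0.14] [0.436, 0.058, 0.138] [0.436, 0.107, 0.137] [0.437, 0.061, 0.139] [0.437, 0.119, 0.14] [0.438, 0.11, 0.138] [0.438, 0.035, 0.139] [0.438, 0.119, 0.143] [0.438, 0.101, 0.14] [0.439, 0.104, 0.134] [0.439, 0.057, 0.137] [0.439, 0.057, 0.141] [0.439, 0.03, 0.138] [0.439, 0.104, 0.142] [0.441, 0.1, 0.136] [0.441, 0.035, 0.138] [0.442, 0.101, 0.139] [0.442, 0.027, 0.14] [0.442, 0.057, 0.136] [0.443, 0.125, 0.133] [0.443, 0.125, 0.137] [0.443, 0.059, 0.138] [0.444, 0.033, 0.139] [0.444, 0.098, 0.137] [0.444, 0.098, 0.141] [0.445, 0.131, 0.136] [0.446, 0.029, 0.142] [0.446, 0.03, 0.136] [0.446, 0.057, 0.143] [0.446, 0.067, 0.135] [0.446, 0.058, 0.139] [0.447, 0.125, 
[... 4310 characters left out ...]
 0.14] [0.55, 0.056, 0.14] [0.55, 0.065, 0.133] [0.551, 0.058, 0.143] [0.551, 0.084, 0.136] [0.551, 0.085, 0.139] [0.552, 0.078, 0.144] [0.554, 0.082, 0.136] [0.554, 0.057, 0.138] [0.556, 0.062, 0.138] [0.557, 0.08, 0.141] [0.557, 0.064, 0.14] [0.557, 0.081, 0.136] [0.559, 0.061, 0.142] [0.559, 0.078, 0.142] [0.559, 0.061, 0.138] [0.56, 0.08, 0.136] [0.561, 0.056, 0.141] [0.562, 0.076, 0.138] [0.563, 0.078, 0.141] [0.563, 0.071, 0.142] [0.564, 0.065, 0.138] [0.565, 0.074, 0.143] [0.565, 0.057, 0.143] [0.565, 0.067, 0.14] [0.567, 0.063, 0.134] [0.568, 0.065, 0.141] [0.568, 0.074, 0.138] [0.569, 0.058, 0.141] [0.569, 0.075, 0.145] [0.569, 0.052, 0.146] [0.57, 0.077, 0.139] [0.57, 0.053, 0.153]
```

Emit:
apply_moves(
  motion=[
    [[1.4,0,0,-0.008,0,0,-1],[0.1,0,2,0,0,0,-1],[0,0,3,0,0,0,-1],[0,0,1,0,0,0,-1],[0,0,0,0,0,0,-1]],
  ],
)

```text
t: 8.15
position: [0.5839, 0.0874, 0.0938]
tcp_rot: [0.732, 0.681, 0.001, 0.002]
contact_force: [0.8, 0.5, -1.7]
opening: 0.0219
```

```bash
python3 -c "
from plan import *
from fix import F
x,y,_=F(0,-.125,.05)
plan([(x,y,.075,86.6)],-1,.045)"
```

```text
t 8.15 pos [0.5839 0.0874 0.0938] yaw 85.84 zax [ 4.1e-03 -5.0e-04 -1.0e+00] F [ 0.76  0.5  -1.69] T [ 0.07 -0.08  0.04] open 0.0219 q6 -1.46
1
[[[0.03,-0.14,1.88,0.004,0,-0.013,-1]]]
```

Emit:
apply_moves(
  motion=[
    [[0,-0.1,1.2,0.004,0,-0.013,-1],[0,0,0.6,0,0,0,-1],[0,0,0.3,0,0,0,-1],[0,0,0.3,0,0,0,-1],[0,0,0.2,0,0,0,-1],[0,0,0,0,0,0,-1]],
  ],
)

```text
t: 8.9
position: [0.5839, 0.0875, 0.0682]
tcp_rot: [0.728, 0.686, 0.001, 0.001]
contact_force: [-0.2, -0.1, -2.7]
opening: 0.0216
```

```bash
python3 -c "
from plan import *
from fix import F
x,y,_=F(0,-.125,.05)
plan([(x,y,.066,86.6)],-1,.045)
snap('side',(260,90,420,210),'s3')"
```

```text
t 8.90 pos [0.5839 0.0875 0.0682] yaw 86.62 zax [ 3.2e-03 -1.0e-04 -1.0e+00] F [-0.24 -0.08 -2.69] T [ 0.07 -0.06 -0.01] open 0.0216 q6 -1.47
1
[[[0.02,-0.14,0.22,0.003,0,0,-1]]]
```

View pics/s3.png

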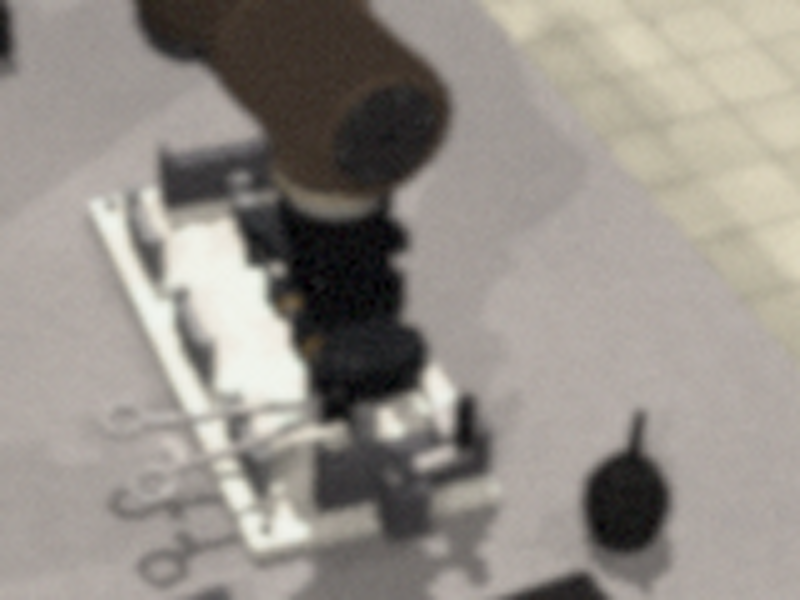

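Emit:
apply_moves(
  motion=[
    [[0,-0.1,0.2,0.003,0,0,-1],[0,0,0.1,0,0,0,-1],[0,0,0,0,0,0,-1]],
  ],
)

```text
t: 9.32
position: [0.5829, 0.0875, 0.0655]
tcp_rot: [0.728, 0.686, 0.0, 0.0]
contact_force: [-0.5, -0.3, 0.9]
opening: 0.0221
```

```bash
python3 -c "
from plan import *
st()"
```

```text
t 9.32 pos [0.5829 0.0875 0.0655] yaw 86.62 zax [ 4.e-04  1.e-04 -1.e+00] F [-0.51 -0.31  0.9 ] T [ 0.05  0.15 -0.05] open 0.0221 q6 -1.47
```

Emit:
apply_moves(
  motion=[
    [[0,0,0,0,0,0,1],[0,0,0,0,0,0,1],[0,0,0,0,0,0,1],[0,0,0,0,0,0,1],[0,0,-2,0,0,0,1],[0,0,-3.5,0,0,0,1],[0,0,-4,0,0,0,1],[0,0,-2,0,0,0,1]],
  ],
)

```text
t: 10.32
position: [0.5824, 0.0875, 0.1824]
tcp_rot: [0.728, 0.686, -0.001, -0.001]
contact_force: [0.7, 0.2, -0.7]
opening: 0.0933
```

```bash
python3 -c "
from plan import *
plan([(.5422,-.4216,.17,92.3)],1)
snap('top',(325,115,495,245),'m2')"
```

```text
t 10.32 pos [0.5824 0.0875 0.1824] yaw 86.61 zax [-2.6e-03  1.0e-04 -1.0e+00] F [ 0.69  0.16 -0.7 ] T [ 0.02 -0.02  0.01] open 0.0933 q6 -1.47
11
[[[-4.64,-0.09,0.11,0,0,-0.009,1],[-4.64,-0.13,0.11,0,0,-0.009,1],[-4.64,-0.18,0.11,0,0,-0.009,1],[-4.64,-0.22,0.11,0,0,-0.009,1],[-4.64,-0.26,0.11,0,0,-0.009,1],[-4.63,-0.3,0.11,0,0,-0.009,1],[-4.63,-0.34,0.11,0,0,-0.009,1],[-4.63,-0.38,0.11,0,0,-0.009,1]]]
[[[-4.62,-0.43,0.11,0,0,-0.009,1],[-4.62,-0.47,0.11,0,0,-0.009,1],[-4.61,-0.51,0.11,0,0,-0.009,1]]]
```

View pics/m2.png

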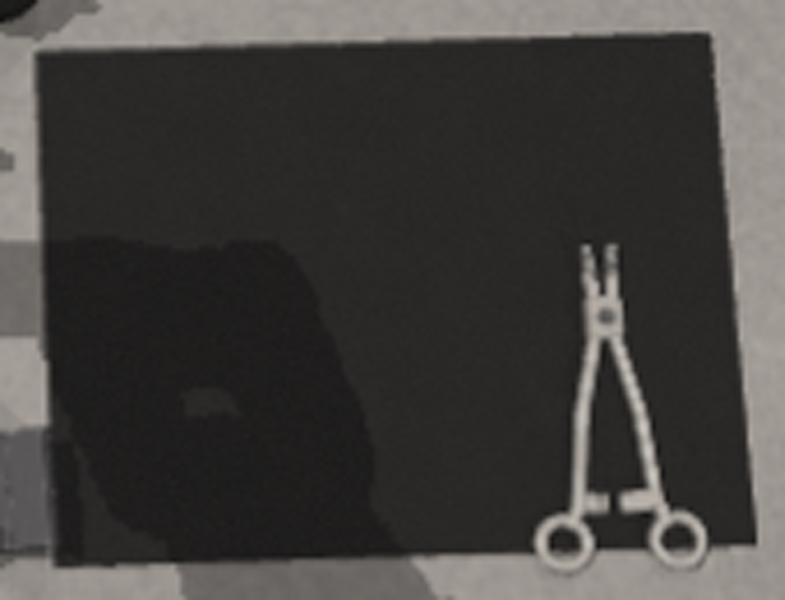

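B has not moved. Going to it.

Emit:
apply_moves(
  motion=[
    [[-3,-0.1,0.1,0,0,-0.009,1],[-4.6,-0.2,0.1,0,0,-0.009,1],[-4.6,-0.2,0.1,0,0,-0.009,1],[-4.6,-0.2,0.1,0,0,-0.009,1],[-4.6,-0.3,0.1,0,0,-0.009,1],[-4.6,-0.3,0.1,0,0,-0.009,1],[-4.6,-0.3,0.1,0,0,-0.009,1],[-4.6,-0.4,0.1,0,0,-0.009,1]],
  ],
)

```text
t: 11.38
position: [0.5535, -0.2714, 0.1721]
tcp_rot: [0.7, 0.714, 0.0, -0.001]
contact_force: [0.4, 0.1, -0.6]
opening: 0.0949
```

```bash
python3 -c "
from plan import *
plan([(.5422,-.4216,.12,92.5)],1)
snap('top',(140,110,330,210),'t3')"
```

```text
t 11.38 pos [ 0.5535 -0.2714  0.1721] yaw 91.19 zax [-7.0e-04  1.5e-03 -1.0e+00] F [ 0.38  0.15 -0.63] T [0.07 0.   0.01] open 0.0949 q6 -2.16
4
[[[-3.75,-0.36,1.3,0,0,-0.006,1],[-3.75,-0.38,1.3,0,0,-0.006,1],[-3.74,-0.4,1.3,0,0,-0.006,1],[-3.74,-0.42,1.3,0,0,-0.006,1]]]
```

View pics/t3.png

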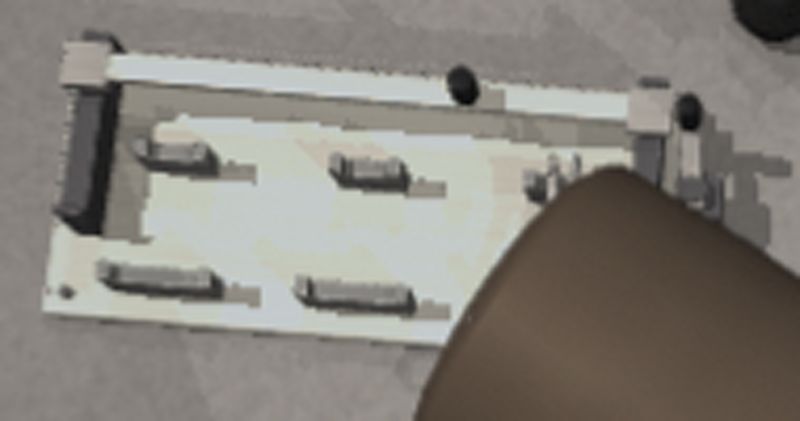

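Emit:
apply_moves(
  motion=[
    [[-3.7,-0.4,1.3,0,0,-0.006,1],[-4,-0.4,1.3,0,0,-0.006,1],[-4,-0.4,1.3,0,0,-0.006,1],[-2.5,-0.3,1.3,0,0,-0.006,1],[0,0,0,0,0,0,1],[0,0,0,0,0,0,1]],
  ],
)

```text
t: 12.18
position: [0.5405, -0.4222, 0.1143]
tcp_rot: [0.692, 0.722, 0.0, -0.002]
contact_force: [-0.3, -0.1, 0.7]
opening: 0.0948
```

```bash
python3 -c "
from plan import *
plan([(.5422,-.4216,.05,92.5)],1)
snap('side',(300,250,440,355),'s4')
print(proj('side',[[.542,-.4216,.014],[.405,-.393,.011]]))
snap('top',(140,110,330,210),'t4')"
```

```text
t 12.18 pos [ 0.5405 -0.4222  0.1143] yaw 92.39 zax [-0.0026  0.0027 -1.    ] F [-0.3  -0.13  0.66] T [0.07 0.02 0.02] open 0.0948 q6 -2.37
2
[[[0.02,0.1,3.22,-0.001,-0.001,-0.001,1],[0.02,0.09,3.22,-0.001,-0.001,-0.001,1]]]
[[383.62574359 297.53344386]
 [334.66581465 306.20378392]]
```

View pics/s4.png

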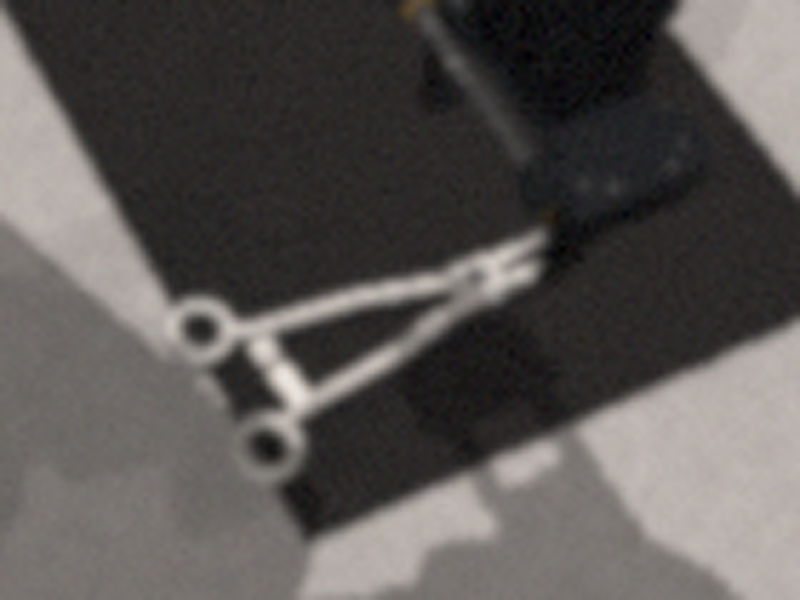

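View pics/t4.png

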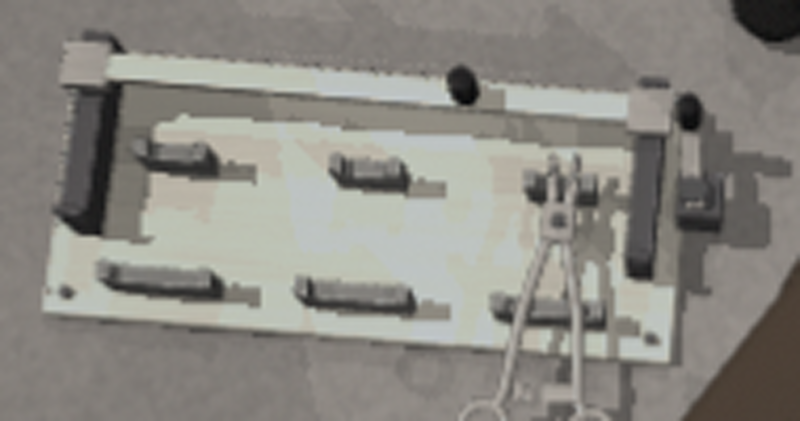

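Forceps A sits in nest 1, with its jaws at (563,170) and box joint at (559,218) in the crop. B's box joint is where predicted. Descending on B.

Emit:
apply_moves(
  motion=[
    [[0,0.1,3,0,0,0,1],[0,0.1,3,0,0,0,1],[0,0,1.8,0,0,0,1],[0,0,0.5,0,0,0,1],[0,0,0,0,0,0,1]],
  ],
)

```text
t: 12.9
position: [0.5454, -0.4192, 0.0337]
tcp_rot: [0.69, 0.723, 0.0, 0.001]
contact_force: [0.5, -0.8, 0.6]
opening: 0.095
```

```bash
python3 -c "
from plan import *
plan([(.5422,-.4216,.024,92.5)],1)"
```

```text
t 12.90 pos [ 0.5454 -0.4192  0.0337] yaw 92.67 zax [ 0.002  -0.0015 -1.    ] F [ 0.47 -0.8   0.62] T [0.02 0.02 0.06] open 0.0950 q6 -2.37
1
[[[-0.23,-0.34,0.97,0.002,0.002,0.003,1]]]
```

Emit:
apply_moves(
  motion=[
    [[-0.2,-0.3,0.8,0.002,0.002,0.003,1],[0,0,0.2,0,0,0,1],[0,0,0,0,0,0,1]],
  ],
)

```text
t: 13.28
position: [0.5429, -0.4221, 0.025]
tcp_rot: [0.692, 0.722, 0.0, 0.001]
contact_force: [0.7, -0.3, 0.1]
opening: 0.0951
```

```bash
python3 -c "
from plan import *
plan([(.5422,-.4216,.024,92.5)],1)"
```

```text
t 13.28 pos [ 0.5429 -0.4221  0.025 ] yaw 92.47 zax [ 0.0018 -0.0014 -1.    ] F [ 0.69 -0.3   0.07] T [0.01 0.02 0.01] open 0.0951 q6 -2.37
1
[[[0.06,-0.06,0.1,0.002,0.001,0,1]]]
```

Emit:
apply_moves(
  motion=[
    [[0.1,-0.1,0.1,0.002,0.001,0,-1],[0,0,0,0,0,0,-1],[0,0,0,0,0,0,-1],[0,0,0,0,0,0,-1],[0,0,0,0,0,0,-1],[0,0,0,0,0,0,-1],[0,0,0,0,0,0,-1]],
  ],
)

```text
t: 14.15
position: [0.5419, -0.4213, 0.0245]
tcp_rot: [0.692, 0.722, -0.0, 0.0]
contact_force: [-0.1, 0.9, -0.8]
opening: 0.0304
```

Emit:
apply_moves(
  motion=[
    [[0,0,-1.0,0,0,0,-1],[0,0,-3,0,0,0,-1],[0,0,-3.5,0,0,0,-1],[0,0,-3.5,0,0,0,-1],[0,0,-3,0,0,0,-1],[0,0,0,0,0,0,-1]],
  ],
)

```text
t: 14.9
position: [0.5416, -0.4208, 0.1705]
tcp_rot: [0.692, 0.722, -0.0, 0.0]
contact_force: [-0.0, 0.5, -3.0]
opening: 0.0211
```

```bash
python3 -c "
from plan import *
from fix import F
x,y,_=F(0,0,.05)
plan([(x,y,.17,86.6)],-1,.046)"
```

```text
t 14.90 pos [ 0.5416 -0.4208  0.1705] yaw 92.47 zax [-2.e-04 -3.e-04 -1.e+00] F [-0.    0.54 -3.04] T [ 0.11 -0.07 -0.01] open 0.0211 q6 -2.37
14
[[[4.5,0.54,0,0,0,0.007,-1],[4.51,0.51,0,0,0,0.007,-1],[4.51,0.47,0,0,0,0.007,-1],[4.52,0.44,0,0,0,0.007,-1],[4.52,0.41,0,0,0,0.007,-1],[4.52,0.38,0,0,0,0.007,-1],[4.52,0.34,0,0,0,0.007,-1],[4.53,0.31,0,0,0,0.007,-1]]]
[[[4.53,0.28,0,0,0,0.007,-1],[4.53,0.24,0,0,0,0.007,-1],[4.53,0.21,0,0,0,0.007,-1],[4.53,0.18,0,0,0,0.007,-1],[4.53,0.14,0,0,0,0.007,-1],[4.54,0.11,0,0,0,0.007,-1]]]
```

B's jaws were still closing as I lifted, so the grip may be high. I'll check how it hangs.

```bash
python3 -c "
from plan import *
p,d=snap('side',(300,190,440,295),'s5')
C=cloud('side',d).reshape(-1,3)
q=C[(C[:,2]>.10)&(C[:,2]<.2)&(C[:,0]<.53)&(C[:,0]>.36)&(abs(C[:,1]+.42)<.06)]
A=np.c_[q[:,0]-.54,np.ones(len(q))]; print(len(q),np.linalg.lstsq(A,q[:,2],rcond=None)[0])
for a in np.arange(.38,.53,.02):
  k=q[abs(q[:,0]-a)<.01]; print(a.round(2),k[:,2].mean().round(4),k[:,1].mean().round(4),k[:,1].min().round(3),k[:,1].max().round(3),len(k))
"
```

```text
545 [0.10461761 0.1571488 ]
0.38 0.1446 -0.416 -0.464 -0.392 7
0.4 0.1441 -0.4319 -0.48 -0.379 103
0.42 0.145 -0.4304 -0.479 -0.383 132
0.44 0.1455 -0.4305 -0.455 -0.402 67
0.46 0.1467 -0.4275 -0.453 -0.403 48
0.48 0.1468 -0.4261 -0.448 -0.402 49
0.5 0.148 -0.4259 -0.445 -0.408 49
0.52 0.1595 -0.4237 -0.445 -0.403 90
```

View pics/s5.png

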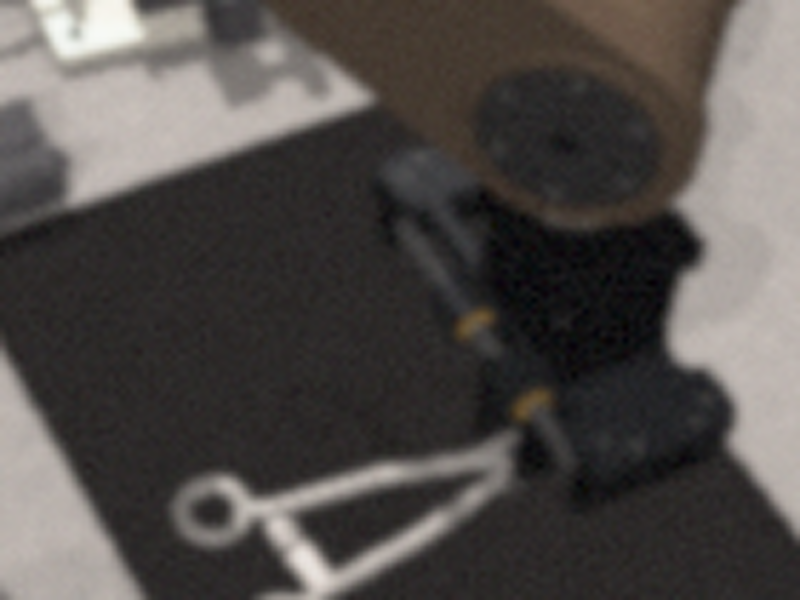

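It hangs level within about 2°, gripped about 6 mm nearer the fingertips than A. That will hold if I carry it gently.

Emit:
apply_moves(
  motion=[
    [[1.5,0.2,0,0,0,0.006,-1],[3,0.4,0,0,0,0.006,-1],[3.5,0.4,0,0,0,0.006,-1],[3.5,0.3,0,0,0,0.006,-1],[3.5,0.3,0,0,0,0.006,-1],[3.5,0.3,0,0,0,0.006,-1],[3.5,0.3,0,0,0,0.006,-1],[3.5,0.3,0,0,0,0.006,-1]],
  ],
)

```text
t: 15.95
position: [0.5568, -0.1502, 0.1585]
tcp_rot: [0.711, 0.703, -0.002, -0.011]
contact_force: [0.9, -0.2, -1.7]
opening: 0.0208
```

Emit:
apply_moves(
  motion=[
    [[3.5,0.3,0,0,0,0.006,-1],[3.5,0.3,0,0,0,0.006,-1],[3.5,0.2,0,0,0,0.006,-1],[3.5,0.2,0,0,0,0.006,-1],[3.5,0.2,0,0,0,0.006,-1],[3.5,0.2,0,0,0,0.006,-1],[3.5,0.2,0,0,0,0.006,-1],[3.5,0.2,0,0,0,0.006,-1]],
  ],
)

```text
t: 16.95
position: [0.5752, 0.1452, 0.1516]
tcp_rot: [0.728, 0.686, -0.008, -0.018]
contact_force: [0.1, -1.0, -1.9]
opening: 0.0212
```

```bash
python3 -c "
from plan import *
from fix import F
x,y,_=F(0,0,.05)
plan([(x,y,.17,86.6)],-1,.036)"
```

```text
t 16.95 pos [0.5752 0.1452 0.1516] yaw 86.57 zax [-0.0362  0.0144 -0.9992] F [ 0.13 -0.95 -1.88] T [-0.02 -0.11  0.01] open 0.0212 q6 -1.40
2
[[[3.42,0.51,-0.9,-0.019,-0.006,0,-1],[3.41,0.52,-0.91,-0.019,-0.006,0,-1]]]
```

Emit:
apply_moves(
  motion=[
    [[3.0,0.5,-0.5,-0.019,-0.006,0,-1],[2.2,0.4,-0.5,-0.019,-0.006,0,-1],[0,0,0,0,0,0,-1],[0,0,0,0,0,0,-1]],
  ],
)

```text
t: 17.45
position: [0.5829, 0.2017, 0.1567]
tcp_rot: [0.727, 0.687, -0.003, -0.002]
contact_force: [-0.0, -0.6, -1.9]
opening: 0.0208
```

```bash
python3 -c "
from plan import *
from fix import F
x,y,_=F(0,0,.05)
plan([(x,y,.10,86.6)],-1,.036)
p,d=snap('side',(240,80,400,200),'s6')
C=cloud('side',d).reshape(-1,3)
pos=robot.sense()['position']; print(pos)
q=C[(C[:,2]>.11)&(C[:,2]<.2)&(C[:,0]<.565)&(C[:,0]>.42)&(abs(C[:,1]-pos[1])<.06)]
for a in np.arange(.43,.57,.02):
  k=q[abs(q[:,0]-a)<.01]; print(a.round(2),k[:,2].mean().round(4),k[:,1].mean().round(4),k[:,1].min().round(3),k[:,1].max().round(3),len(k))
"
```

```text
t 17.45 pos [0.5829 0.2017 0.1567] yaw 86.80 zax [-0.0073 -0.0018 -1.    ] F [-0.02 -0.64 -1.9 ] T [ 0.04 -0.06 -0.03] open 0.0208 q6 -1.29
2
[[[0.57,0.34,2.83,-0.004,0.001,0.002,-1],[0.56,0.33,2.83,-0.004,0.001,0.002,-1]]]
[0.58297395 0.20156163 0.1567135 ]
0.43 0.1317 0.1965 0.158 0.25 23
0.45 0.1308 0.2038 0.156 0.255 53
0.47 0.1311 0.2065 0.168 0.247 54
0.49 0.1317 0.2028 0.178 0.233 28
0.51 0.1326 0.2014 0.178 0.224 27
0.53 0.1328 0.1983 0.18 0.218 23
0.55 0.134 0.199 0.18 0.219 29
```

View pics/s6.png

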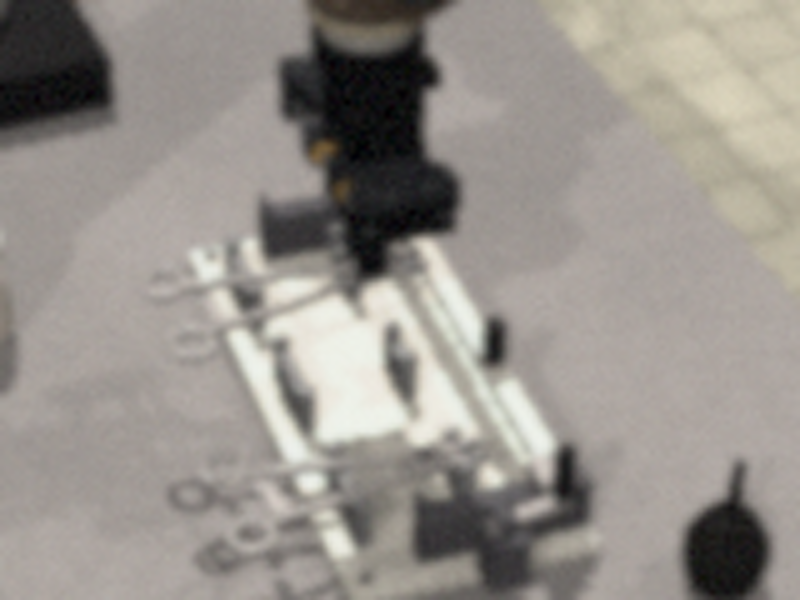

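Emit:
apply_moves(
  motion=[
    [[0.5,0.3,0.5,-0.004,0,0,-1],[0.6,0.3,1.0,-0.004,0,0,-1],[0,0,1.5,0,0,0,-1],[0,0,1.5,0,0,0,-1],[0,0,0.5,0,0,0,-1],[0,0,0,0,0,0,-1]],
  ],
)

```text
t: 18.25
position: [0.5895, 0.2107, 0.1013]
tcp_rot: [0.728, 0.686, -0.002, 0.0]
contact_force: [-0.1, -0.1, -2.3]
opening: 0.0211
```

```bash
python3 -c "
from plan import *
from fix import F
x,y,_=F(0,0,.05)
plan([(x,y,.08,86.6)],-1,.036)"
```

```text
t 18.25 pos [0.5895 0.2107 0.1013] yaw 86.63 zax [-0.0018 -0.0029 -1.    ] F [-0.14 -0.06 -2.26] T [ 0.01 -0.12 -0.02] open 0.0211 q6 -1.27
1
[[[0.18,0.05,2.13,-0.002,0.003,0,-1]]]
```

Emit:
apply_moves(
  motion=[
    [[0.2,0.1,0.8,-0.002,0.003,0,-1],[0,0,0.8,0,0,0,-1],[0,0,0.5,0,0,0,-1],[0,0,0.2,0,0,0,-1],[0,0,0,0,0,0,-1]],
  ],
)

```text
t: 18.88
position: [0.591, 0.2129, 0.0775]
tcp_rot: [0.728, 0.686, 0.001, 0.0]
contact_force: [0.7, -0.2, -2.1]
opening: 0.0211
```

```bash
python3 -c "
from plan import *
from fix import F
x,y,_=F(0,0,.05)
plan([(x,y,.073,86.6)],-1,.036)"
```

```text
t 18.88 pos [0.591  0.2129 0.0775] yaw 86.63 zax [ 1.8e-03  5.0e-04 -1.0e+00] F [ 0.65 -0.21 -2.06] T [ 0.02 -0.09  0.04] open 0.0211 q6 -1.27
1
[[[-0.04,-0.1,0.45,0.002,-0.001,0,-1]]]
```

Emit:
apply_moves(
  motion=[
    [[0,-0.1,0.3,0.002,0,0,-1],[0,0,0.2,0,0,0,-1],[0,0,0,0,0,0,-1]],
  ],
)

```text
t: 19.25
position: [0.5903, 0.213, 0.0733]
tcp_rot: [0.728, 0.686, 0.001, 0.0]
contact_force: [-0.4, -0.4, 0.2]
opening: 0.0208
```

```bash
python3 -c "
from plan import *
st()"
```

```text
t 19.25 pos [0.5903 0.213  0.0733] yaw 86.63 zax [ 0.001  0.001 -1.   ] F [-0.39 -0.4   0.23] T [-0.1   0.26 -0.03] open 0.0208 q6 -1.27
```

Emit:
apply_moves(
  motion=[
    [[0,0,0.1,0,0,0,-1],[0,0,0,0,0,0,1],[0,0,0,0,0,0,1],[0,0,0,0,0,0,1],[0,0,-1,0,0,0,1],[0,0,-3,0,0,0,1],[0,0,-3,0,0,0,1],[0,0,-1,0,0,0,1]],
  ],
)

```text
t: 20.25
position: [0.5902, 0.2129, 0.1557]
tcp_rot: [0.728, 0.686, 0.001, -0.0]
contact_force: [-0.6, -0.5, -0.4]
opening: 0.0853
```

```bash
python3 -c "
from plan import *
from fix import F
x,y,_=F(.075,-.062,.09)
print(x,y)
plan([(x-.12,y-.10,.2,86.6)],-1,.05)
snap('side',(250,90,410,210),'s7')"
```

```text
0.6611909919325728 0.14616115265052942
t 20.25 pos [0.5902 0.2129 0.1557] yaw 86.62 zax [ 8.e-04  1.e-03 -1.e+00] F [-0.61 -0.52 -0.39] T [ 0.02 -0.01 -0.05] open 0.0853 q6 -1.27
4
[[[-4.23,-0.98,-1.11,0,0,0,-1],[-4.23,-0.98,-1.11,0,0,0,-1],[-4.23,-0.98,-1.11,0,0,0,-1],[-4.23,-0.98,-1.11,0,0,0,-1]]]
```

View pics/s7.png

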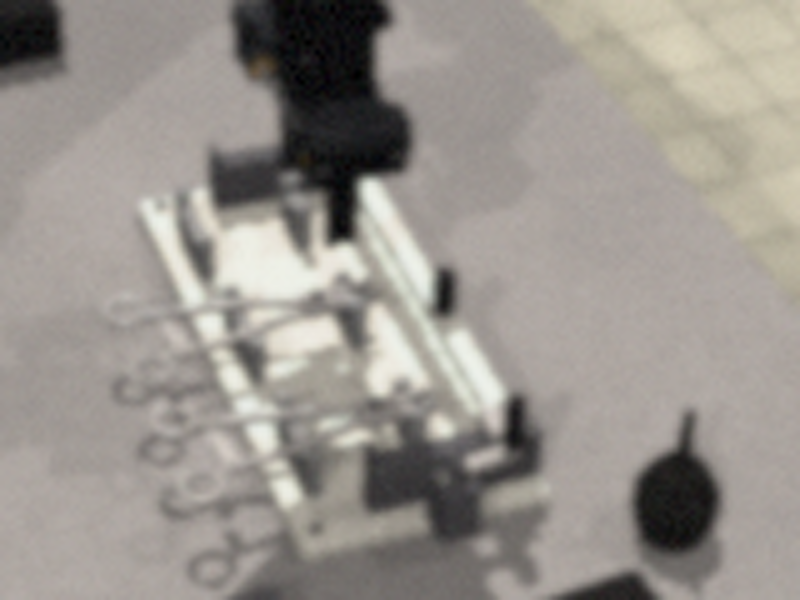

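Emit:
apply_moves(
  motion=[
    [[-3,0.6,-1,0,0,0,1],[-5,0.6,-1,0,0,0,1],[-5.5,1,-1,0,0,0,1],[-5.5,1,-1,0,0,0,1],[-5.5,1,0,0,0,0,1],[-5.5,1,0,0,0,0,1],[-5.5,1,0,0,0,0,1],[-5.5,1,0,0,0,0,1]],
  ],
)

```text
t: 21.3
position: [0.638, -0.2092, 0.1902]
tcp_rot: [0.725, 0.688, -0.001, -0.003]
contact_force: [1.7, 0.1, -0.4]
opening: 0.0953
```

```bash
python3 -c "
from plan import *
from fix import *
st()
overlay('top',(140,110,330,250),'ov3',4.2)"
```

```text
t 21.30 pos [ 0.638  -0.2092  0.1902] yaw 87.00 zax [-0.0058  0.0024 -1.    ] F [ 1.69  0.06 -0.4 ] T [ 0.11 -0.01  0.02] open 0.0953 q6 -1.93
```

View pics/ov3.png

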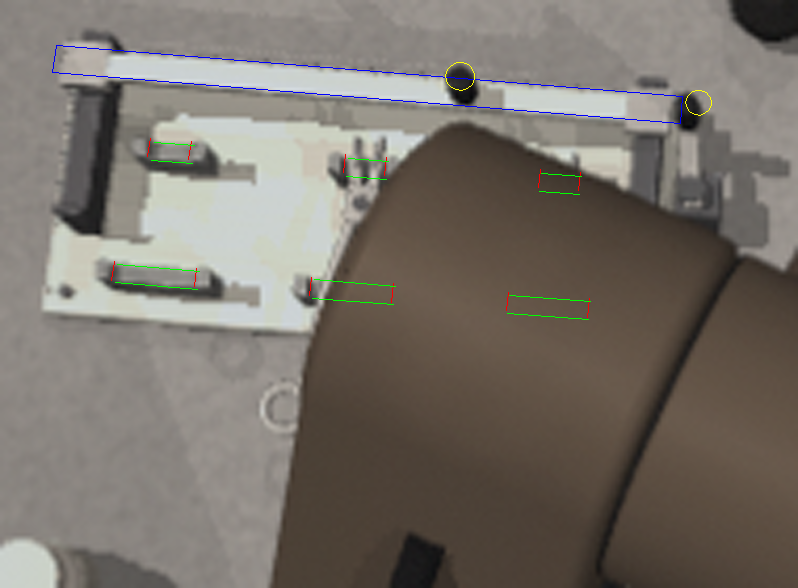

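Emit:
apply_moves(
  motion=[
    [[-5.5,-1.5,0,0,0,0,1],[-5.5,-1.5,0,0,0,0,1],[-5.5,-1.5,0,0,0,0,1],[-5.5,-1.5,0,0,0,0,1],[-3,-1.5,0,0,0,0,1]],
  ],
)

```text
t: 21.98
position: [0.5469, -0.4655, 0.1834]
tcp_rot: [0.726, 0.687, -0.002, -0.005]
contact_force: [-1.1, 1.0, -0.5]
opening: 0.0951
```

```bash
python3 -c "
from plan import *
from fix import *
st()
overlay('top',(140,110,330,250),'ov4',4.2)"
```

```text
t 21.98 pos [ 0.5469 -0.4655  0.1834] yaw 86.85 zax [-0.0103  0.0048 -0.9999] F [-1.11  1.01 -0.48] T [ 0.05  0.02 -0.01] open 0.0951 q6 -2.31
```

View pics/ov4.png

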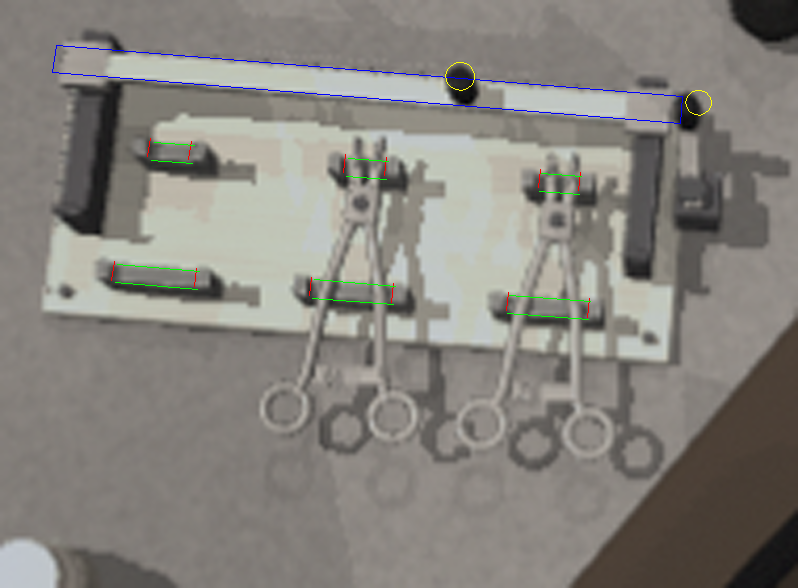

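```bash
python3 -c "
from fix import *
from plan import plan
def px(a):return [[140+(a[0]+.5)/4.2-.5,110+(a[1]+.5)/4.2-.5]]
for nm,y,b,l,r in(('n2',0,(360,203),(285,408),(393,415)),('n1',-.125,(557,219),(482,423),(588,432))):
  o=F(0,y,.05)[:2]; c,s=np.cos(TH),np.sin(TH); M=np.array([[c,s],[-s,c]])
  for q,z in((b,.056),(l,.053),(r,.053)):
    w=atz('top',px(q),z)[0]; print(nm,w.round(4),'nest frame mm',(M@(w[:2]-o)*1e3).round(1))
print(atz('top',px((461,76)),.104), F(.075,-.062,.1))
print(atz('top',px((687,102)),.108), F(.069,-.212,.1))
x,y,_=F(.074,-.062,.09)
plan([(x,y,.2,86.6)],1,.05)
"
```

```text
n2 [0.5902 0.2127 0.056 ] nest frame mm [0.2 0.2]
n2 [0.4569 0.2537 0.053 ] nest frame mm [-135.3   33.3]
n2 [0.4537 0.1859 0.053 ] nest frame mm [-134.5  -34.6]
n1 [0.5823 0.0866 0.056 ] nest frame mm [-0.2 -1.1]
n1 [0.4495 0.1298 0.053 ] nest frame mm [-135.3   34.1]
n1 [0.445  0.0628 0.053 ] nest frame mm [-135.9  -33. ]
[[0.66110903 0.14543975 0.104     ]] [0.66119099 0.14616115 0.1       ]
[[0.64626912 0.00377124 0.108     ]] [ 0.6463056  -0.00321898  0.1       ]
t 22.02 pos [ 0.5449 -0.4682  0.1832] yaw 86.74 zax [-0.011   0.0042 -0.9999] F [-3.12 -1.57 -0.08] T [-0.05  0.1   0.01] open 0.0947 q6 -2.31
13
[[[4.77,0.62,-0.12,-0.001,0,0,1],[4.77,0.61,-0.12,-0.001,0,0,1],[4.77,0.61,-0.12,-0.001,0,0,1],[4.77,0.61,-0.12,-0.001,0,0,1],[4.77,0.61,-0.12,-0.001,0,0,1],[4.77,0.61,-0.12,-0.001,0,0,1],[4.77,0.61,-0.12,-0.001,0,0,1],[4.77,0.61,-0.12,-0.001,0,0,1]]]
[[[4.77,0.61,-0.13,-0.001,0,0,1],[4.77,0.61,-0.13,-0.001,0,0,1],[4.77,0.61,-0.13,-0.001,0,0,1],[4.77,0.61,-0.13,-0.001,0,0,1],[4.77,0.61,-0.13,-0.001,0,0,1]]]
```

Both forceps measure within about 1 mm of nests 1 and 2, and the handles are symmetric. On to the bar.

Emit:
apply_moves(
  motion=[
    [[3,0.4,-0.2,0,0,0,1],[5,0.6,-0.2,0,0,0,1],[5.5,0.6,-0.2,0,0,0,1],[5.5,0.7,-0.2,0,0,0,1],[5.5,0.7,-0.2,0,0,0,1],[5.5,0.7,-0.2,0,0,0,1],[5.5,0.7,-0.2,0,0,0,1],[5.5,0.7,-0.2,0,0,0,1]],
  ],
)

```text
t: 23.02
position: [0.6191, -0.0532, 0.1923]
tcp_rot: [0.73, 0.683, -0.004, -0.01]
contact_force: [0.7, 0.3, -0.3]
opening: 0.095
```

```bash
python3 -c "
from fix import *
from plan import plan
x,y,_=F(.074,-.062,.09)
plan([(x,y,.2,86.6)],1,.05)
"
```

```text
t 23.02 pos [ 0.6191 -0.0532  0.1923] yaw 86.19 zax [-0.0195  0.0093 -0.9998] F [ 0.66  0.26 -0.28] T [ 0.02 -0.01  0.02] open 0.0950 q6 -1.70
5
[[[4.03,0.55,-0.13,-0.004,-0.002,-0.001,1],[4.03,0.56,-0.14,-0.004,-0.002,-0.001,1],[4.03,0.57,-0.14,-0.004,-0.002,-0.001,1],[4.03,0.57,-0.14,-0.004,-0.002,-0.001,1],[4.03,0.58,-0.15,-0.004,-0.002,-0.001,1]]]
```

Emit:
apply_moves(
  motion=[
    [[4,0.6,0,-0.004,-0.002,0,1],[4,0.6,0,-0.004,-0.002,0,1],[4,0.6,0,-0.004,-0.002,0,1],[3.5,0.5,0,-0.004,-0.002,0,1],[1.5,0.4,0,-0.004,-0.002,0,1],[0,0,0,0,0,0,1],[0,0,0,0,0,0,1]],
  ],
)

```text
t: 23.9
position: [0.6558, 0.1243, 0.1874]
tcp_rot: [0.728, 0.685, -0.003, -0.001]
contact_force: [0.3, -0.3, -0.0]
opening: 0.0953
```

```bash
python3 -c "
from fix import *
from plan import plan
x,y,_=F(.074,-.062,.09)
plan([(x,y,.12,86.6)],1,.05)
"
```

```text
t 23.90 pos [0.6558 0.1243 0.1874] yaw 86.49 zax [-0.0065 -0.0026 -1.    ] F [ 0.32 -0.32 -0.04] T [-0.03  0.03  0.02] open 0.0953 q6 -1.42
2
[[[1.12,0.17,3.36,-0.003,0.002,-0.001,1],[1.11,0.16,3.37,-0.003,0.002,-0.001,1]]]
```

Emit:
apply_moves(
  motion=[
    [[1.1,0.2,2.5,-0.003,0.002,0,1],[1.1,0.2,2.5,-0.003,0.002,0,1],[0,0,1.5,0,0,0,1],[0,0,0,0,0,0,1]],
  ],
)

```text
t: 24.4
position: [0.6614, 0.1409, 0.1214]
tcp_rot: [0.73, 0.683, 0.001, 0.0]
contact_force: [0.0, -0.6, 0.5]
opening: 0.0952
```

```bash
python3 -c "
from fix import *
from plan import plan
x,y,_=F(.074,-.062,.09)
plan([(x,y,.095,86.6)],1,.05)
"
```

```text
t 24.40 pos [0.6614 0.1409 0.1214] yaw 86.18 zax [ 9.e-04  6.e-04 -1.e+00] F [ 0.02 -0.62  0.49] T [ 0.06 -0.02 -0.01] open 0.0952 q6 -1.39
1
[[[0.52,-0.16,2.65,0.001,-0.001,-0.007,1]]]
```

Emit:
apply_moves(
  motion=[
    [[0.5,-0.2,1.5,0,0,-0.007,1],[0,0,0.9,0,0,0,1],[0,0,0.2,0,0,0,1],[0,0,0,0,0,0,1]],
  ],
)

```text
t: 24.9
position: [0.6603, 0.1453, 0.0954]
tcp_rot: [0.728, 0.686, 0.001, 0.001]
contact_force: [0.7, 0.6, 0.7]
opening: 0.0955
```

```bash
python3 -c "
from fix import *
from plan import plan
x,y,_=F(.074,-.062,.09)
plan([(x,y,.095,86.6)],1,.05)
snap('side',(270,100,390,190),'s8')
"
```

```text
t 24.90 pos [0.6603 0.1453 0.0954] yaw 86.55 zax [ 3.e-03  7.e-04 -1.e+00] F [0.66 0.61 0.72] T [ 0.01  0.03 -0.01] open 0.0955 q6 -1.39
1
[[[0.09,-0.02,0.04,0.003,-0.001,-0.001,1]]]
```

View pics/s8.png

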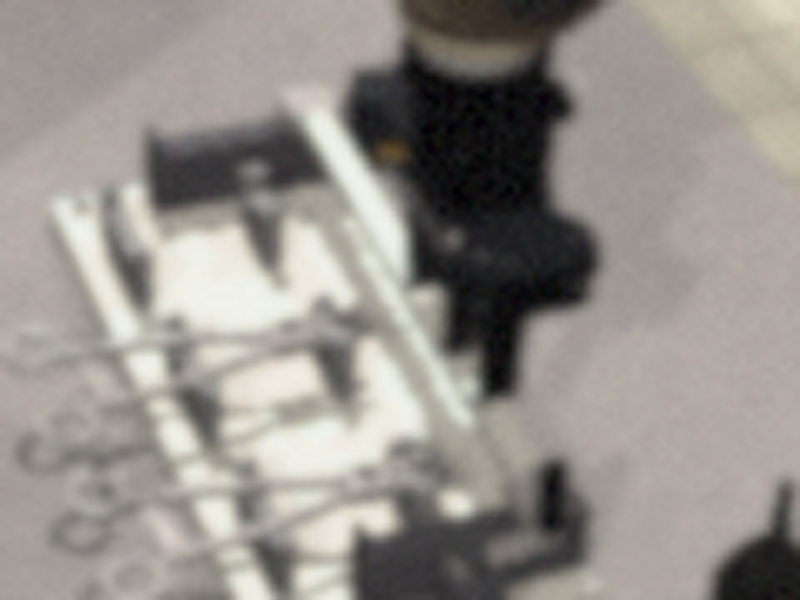

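Close on the knob, waiting long enough this time.

Emit:
apply_moves(
  motion=[
    [[0.1,0,0,0.003,0,0,-1],[0,0,0,0,0,0,-1],[0,0,0,0,0,0,-1],[0,0,0,0,0,0,-1],[0,0,0,0,0,0,-1],[0,0,0,0,0,0,-1],[0,0,0,0,0,0,-1],[0,0,0,0,0,0,-1]],
  ],
)

```text
t: 25.95
position: [0.6608, 0.1464, 0.0965]
tcp_rot: [0.728, 0.686, 0.001, 0.0]
contact_force: [0.3, 0.4, 1.0]
opening: 0.0205
```

Emit:
apply_moves(
  motion=[
    [[0,0,0,0,0,0,-1],[0,0,0,0,0,0,-1]],
  ],
)

```text
t: 26.2
position: [0.6608, 0.1477, 0.0965]
tcp_rot: [0.728, 0.686, 0.002, -0.0]
contact_force: [-0.1, -2.1, 1.1]
opening: 0.0173
```

```bash
python3 -c "
from fix import *
from plan import plan
x,y,_=F(0,-.062,.09)
plan([(x,y,.0955,86.6)],-1,.012)
"
```

```text
t 26.20 pos [0.6608 0.1477 0.0965] yaw 86.57 zax [ 0.0018  0.0025 -1.    ] F [-0.06 -2.06  1.11] T [-0.63  0.03 -0.  ] open 0.0173 q6 -1.39
7
[[[-0.02,-1.06,0.01,0,0,0,-1],[-0.02,-1.06,0.01,0,0,0,-1],[-0.02,-1.06,0.01,0,0,0,-1],[-0.02,-1.06,0.01,0,0,0,-1],[-0.02,-1.06,0.01,0,0,0,-1],[-0.02,-1.06,0.01,0,0,0,-1],[-0.02,-1.06,0.01,0,0,0,-1]]]
```

Emit:
apply_moves(
  motion=[
    [[0,-0.8,0,0,0,0,-1],[0,-1.2,0,0,0,0,-1],[0,-1.2,0,0,0,0,-1],[0,-1.2,0,0,0,0,-1],[0,-1.2,0,0,0,0,-1],[0,-0.8,0,0,0,0,-1],[0,0,0,0,0,0,-1]],
  ],
)

```text
t: 27.08
position: [0.5918, 0.152, 0.0965]
tcp_rot: [0.728, 0.686, 0.002, -0.0]
contact_force: [-1.1, 2.0, 0.1]
opening: 0.0176
```

```bash
python3 -c "
from fix import *
from plan import plan
x,y,_=F(0,-.062,.09)
plan([(x,y,.0955,86.6)],-1,.012)
"
```

```text
t 27.07 pos [0.5918 0.152  0.0965] yaw 86.57 zax [ 0.0022  0.0028 -1.    ] F [-1.08  1.95  0.05] T [0.26 0.25 0.02] open 0.0176 q6 -1.37
1
[[[-0.17,-0.54,0.09,0.002,-0.003,-0.001,-1]]]
```

Emit:
apply_moves(
  motion=[
    [[-0.1,-0.4,0,0,0,0,-1],[0,-0.3,0,0,0,0,-1],[0,-0.3,0,0,0,0,-1],[0,0,0,0,0,0,-1]],
  ],
)

```text
t: 27.58
position: [0.5874, 0.1522, 0.0964]
tcp_rot: [0.728, 0.685, 0.007, 0.003]
contact_force: [-2.1, 3.0, 1.4]
opening: 0.0173
```

```bash
python3 -c "
from fix import *
from plan import plan
x,y,_=F(0,-.062,.09)
plan([(x,y,.0955,86.6)],-1,.012)
"
```

```text
t 27.57 pos [0.5874 0.1522 0.0964] yaw 86.54 zax [ 0.0147  0.0049 -0.9999] F [-2.05  3.    1.4 ] T [ 0.39  0.61 -0.04] open 0.0173 q6 -1.37
1
[[[-0.17,-0.1,0.09,0.014,-0.006,-0.001,-1]]]
```

Emit:
apply_moves(
  motion=[
    [[0,-0.3,0,0.01,0,0,-1],[0,-0.2,0,0,0,0,-1],[0,0,0,0,0,0,-1]],
  ],
)

```text
t: 27.95
position: [0.5873, 0.1522, 0.0964]
tcp_rot: [0.728, 0.685, 0.007, 0.003]
contact_force: [-1.9, 3.3, 2.5]
opening: 0.0173
```

```bash
python3 -c "
from plan import *
st()
snap('side',(270,100,390,190),'s9')
"
```

```text
t 27.95 pos [0.5873 0.1522 0.0964] yaw 86.52 zax [ 0.0147  0.0062 -0.9999] F [-1.89  3.3   2.55] T [0.3  0.59 0.05] open 0.0173 q6 -1.37
```

View pics/s9.png

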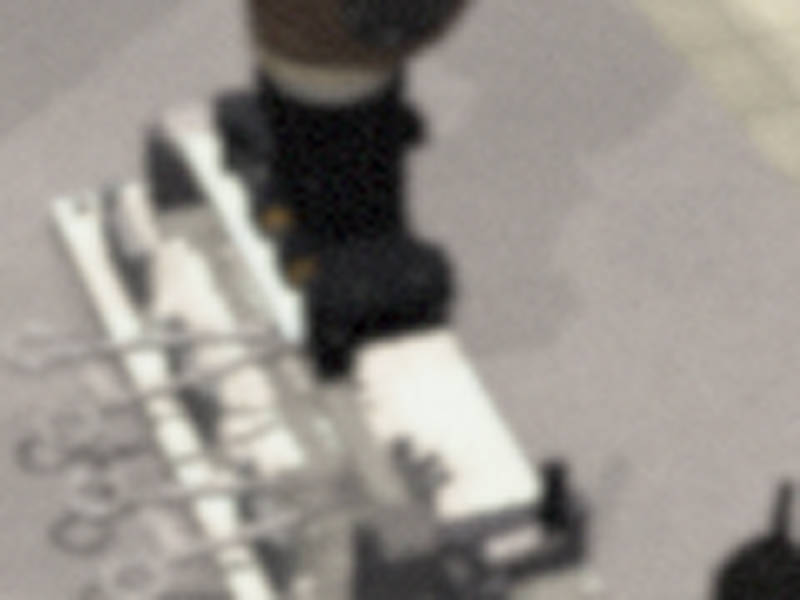

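The bar is against its stop: further pushes do not move it, and it travelled 74 mm. Releasing and going to the latch knob.

Emit:
apply_moves(
  motion=[
    [[0,0.1,0,-0.014,0,0,0.6],[0,0,0,0,0,0,0.6],[0,0,0,0,0,0,0.6],[0,0,0,0,0,0,0.6],[0,0,0,0,0,0,0.6],[0,0,-2,0,0,0,0.6],[0,0,-2.5,0,0,0,0.6],[0,0,-1.5,0,0,0,0.6]],
  ],
)

```text
t: 29.0
position: [0.5853, 0.1513, 0.1568]
tcp_rot: [0.728, 0.685, 0.011, 0.007]
contact_force: [0.5, -0.7, 0.7]
opening: 0.0758
```

```bash
python3 -c "
from plan import *
plan([(.646,.0045,.15,86.6)],0.6,.04)
snap('side',(290,110,390,185),'s10')
"
```

```text
t 29.00 pos [0.5853 0.1513 0.1568] yaw 86.52 zax [ 0.025   0.0041 -0.9997] F [ 0.5  -0.68  0.73] T [0.04 0.03 0.01] open 0.0758 q6 -1.37
4
[[[-3.57,1.73,0.19,0.006,-0.001,0,0.6],[-3.57,1.73,0.19,0.006,-0.001,0,0.6],[-3.57,1.73,0.18,0.006,-0.001,0,0.6],[-3.57,1.73,0.18,0.006,-0.001,0,0.6]]]
```

View pics/s10.png

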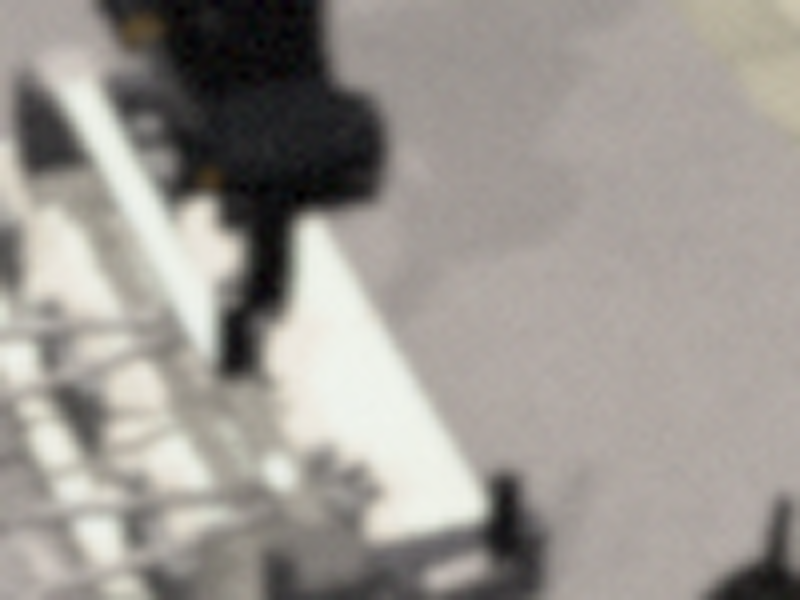

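Emit:
apply_moves(
  motion=[
    [[-2.5,1.2,0,0.006,0,0,0.6],[-3.6,1.7,0,0.006,0,0,0.6],[-3.6,1.7,0,0.006,0,0,0.6],[-3,1.5,0,0.006,0,0,0.6],[-1,0.5,0,0,0,0,0.6],[0,0,0,0,0,0,0.6]],
  ],
)

```text
t: 29.8
position: [0.6441, 0.0076, 0.1564]
tcp_rot: [0.728, 0.686, 0.002, -0.002]
contact_force: [-0.2, 0.7, 1.2]
opening: 0.076
```

```bash
python3 -c "
from plan import *
plan([(.646,.0045,.13,86.6)],0.6,.04)
"
```

```text
t 29.80 pos [0.6441 0.0076 0.1564] yaw 86.61 zax [ 6.0e-04  6.4e-03 -1.0e+00] F [-0.23  0.71  1.21] T [0.04 0.06 0.01] open 0.0760 q6 -1.61
1
[[[-0.31,0.2,2.64,0,-0.006,0,0.6]]]
```

Emit:
apply_moves(
  motion=[
    [[-0.3,0.2,1.5,0,-0.006,0,0.6],[0,0,2,0,0,0,0.6],[0,0,1.8,0,0,0,0.6],[0,0,0.5,0,0,0,0.6],[0,0,0,0,0,0,0.6]],
  ],
)

```text
t: 30.42
position: [0.6441, 0.009, 0.0938]
tcp_rot: [0.726, 0.688, -0.001, -0.001]
contact_force: [0.9, -0.0, -0.5]
opening: 0.0759
```

```bash
python3 -c "
from plan import *
plan([(.646,.0045,.096,86.6)],0.6,.04)
snap('side',(290,110,390,185),'s11')
"
```

```text
t 30.43 pos [0.6441 0.009  0.0938] yaw 86.89 zax [-2.e-03 -1.e-04 -1.e+00] F [ 0.94 -0.01 -0.5 ] T [ 0.04  0.04 -0.01] open 0.0759 q6 -1.60
1
[[[-0.44,0.22,-0.22,-0.002,0,0.005,0.6]]]
```

View pics/s11.png

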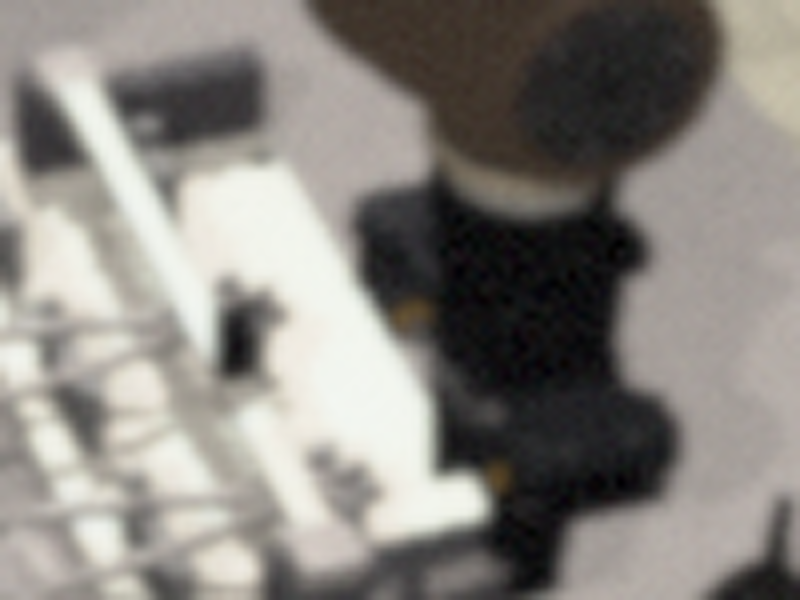

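Emit:
apply_moves(
  motion=[
    [[-0.4,0.2,-0.2,0,0,0,0.6],[0,0,0,0,0,0,-1],[0,0,0,0,0,0,-1],[0,0,0,0,0,0,-1],[0,0,0,0,0,0,-1],[0,0,0,0,0,0,-1],[0,0,0,0,0,0,-1],[0,0,0,0,0,0,-1]],
  ],
)

```text
t: 31.48
position: [0.6467, 0.0046, 0.098]
tcp_rot: [0.726, 0.688, 0.0, 0.001]
contact_force: [1.1, 0.6, -0.3]
opening: 0.0154
```

Emit:
apply_moves(
  motion=[
    [[0,0,0,0,0,0,-1],[0,0,0,0,0,0,-1]],
  ],
)

```text
t: 31.72
position: [0.6467, 0.0046, 0.098]
tcp_rot: [0.726, 0.688, 0.0, 0.001]
contact_force: [0.1, -0.0, 0.3]
opening: 0.0155
```

```bash
python3 -c "
from plan import *
from fix import *
s,r=st(); p=s['position'][:2]
pin=F(.024,-.212,0)[:2]; d=p-pin; print('pin',pin,'d',np.linalg.norm(d),'ang',np.arctan2(d[1],d[0])-TH)
a0=np.arctan2(d[1],d[0]); rr=np.linalg.norm(d)
n=10; prev=p; M=r.as_matrix()[:2,:2]
for i in range(1,n+1):
  a=a0+(1.57+TH-a0)*i/n; q=pin+rr*np.array([np.cos(a),np.sin(a)]); print((M.T@(q-prev)*100).round(2),q.round(4)); prev=q
"
```

```text
t 31.73 pos [0.6467 0.0046 0.098 ] yaw 86.89 zax [ 1.1e-03 -4.0e-04 -1.0e+00] F [ 0.1  -0.04  0.27] T [ 0.06 -0.01 -0.03] open 0.0155 q6 -1.61
pin [ 6.01384805e-01 -5.50196486e-04] d 0.04562340536535237 ang 0.17289909334613568
[ 0.62 -0.15] [0.6456 0.0109]
[ 0.59 -0.23] [0.6435 0.0169]
[ 0.55 -0.31] [0.6407 0.0226]
[ 0.5  -0.39] [0.6371 0.0279]
[ 0.45 -0.46] [0.6328 0.0326]
[ 0.38 -0.51] [0.6279 0.0366]
[ 0.3  -0.56] [0.6224 0.0399]
[ 0.22 -0.6 ] [0.6166 0.0425]
[ 0.14 -0.62] [0.6104 0.0442]
[ 0.05 -0.64] [0.6041 0.045 ]
```

The latch knob is gripped: opening 15.5 mm and radius 45.6 mm, as it should be. Swinging it in.

Emit:
apply_moves(
  motion=[
    [[0.6,-0.15,0,0,0,0,-1],[0.6,-0.2,0,0,0,0,-1],[0.55,-0.3,0,0,0,0,-1],[0.5,-0.4,0,0,0,0,-1],[0.45,-0.45,0,0,0,0,-1],[0.4,-0.5,0,0,0,0,-1],[0.3,-0.55,0,0,0,0,-1],[0,0,0,0,0,0,-1]],
  ],
)

```text
t: 32.72
position: [0.6312, 0.035, 0.0985]
tcp_rot: [0.724, 0.689, 0.005, 0.012]
contact_force: [-0.5, -0.8, -1.7]
opening: 0.0157
```

```bash
cat > arc.py <<'E'
from plan import *
from fix import *
def arc(end,n):
    s,r=st(); p=s['position'][:2]
    pin=F(.024,-.212,0)[:2]; d=p-pin; a0=np.arctan2(d[1],d[0]); print('r',np.linalg.norm(d),'ang',a0-TH)
    prev=p; M=r.as_matrix()[:2,:2]
    for i in range(1,n+1):
        a=a0+(end+TH-a0)*i/n; q=pin+.0455*np.array([np.cos(a),np.sin(a)]); print((M.T@(q-prev)*100).round(2),end=' '); prev=q
E
python3 -c "
from arc import *
arc(1.57,4)"
```

```text
t 32.73 pos [0.6312 0.035  0.0985] yaw 87.13 zax [ 0.0228 -0.0105 -0.9997] F [-0.54 -0.82 -1.73] T [-0.16  0.27  0.03] open 0.0157 q6 -1.56
r 0.046437950956179766 ang 0.9324796729333402
[ 0.31 -0.67] [ 0.29 -0.66] [ 0.18 -0.7 ] [ 0.06 -0.72]
```

Emit:
apply_moves(
  motion=[
    [[0.3,-0.65,0,0.02,0.01,0,-1],[0.3,-0.7,0,0,0,0,-1],[0.2,-0.7,0,0,0,0,-1],[0.1,-0.7,0,0,0,0,-1],[0,-0.4,0,0,0,0,-1],[0,0,0,0,0,0,-1]],
  ],
)

```text
t: 33.48
position: [0.6058, 0.0456, 0.0987]
tcp_rot: [0.724, 0.69, 0.006, 0.006]
contact_force: [1.2, -1.4, -2.5]
opening: 0.0153
```

```bash
python3 -c "
from arc import *
arc(1.57,2)"
```

```text
t 33.48 pos [0.6058 0.0456 0.0987] yaw 87.26 zax [ 0.0174  0.     -0.9998] F [ 1.23 -1.36 -2.51] T [-0.35 -0.09  0.14] open 0.0153 q6 -1.56
r 0.04637201088295124 ang 1.5340105155735786
[-0.08 -0.09] [ 0.   -0.08]
```

Emit:
apply_moves(
  motion=[
    [[0,-0.3,0,0.01,0,0,-1],[0,-0.2,0,0,0,0,-1],[0,0,0,0,0,0,-1]],
  ],
)

```text
t: 33.85
position: [0.6025, 0.046, 0.0987]
tcp_rot: [0.724, 0.69, 0.004, 0.003]
contact_force: [1.1, 0.6, -1.3]
opening: 0.0154
```

```bash
python3 -c "
from arc import *
arc(1.57,2)
snap('side',(290,110,390,185),'s12')"
```

```text
t 33.85 pos [0.6025 0.046  0.0987] yaw 87.28 zax [ 1.010e-02  8.000e-04 -9.999e-01] F [ 1.08  0.57 -1.31] T [-0.16 -0.16  0.08] open 0.0154 q6 -1.56
r 0.04658176756828687 ang 1.6068246368228092
[-0.11  0.09] [-0.    0.08]
```

View pics/s12.png

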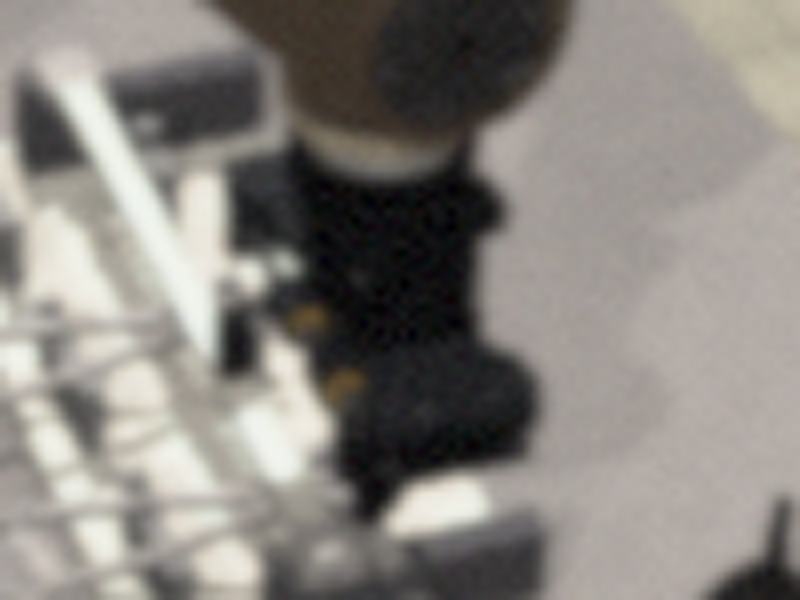

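The latch is in, at about 1.57 rad. Release, then go to squeeze the forceps in nest 1.

Emit:
apply_moves(
  motion=[
    [[0,0,0,0,0,0,0.6],[0,0,0,0,0,0,0.6],[0,0,0,0,0,0,0.6],[0,0,0,0,0,0,0.6],[0,0,-1.5,0,0,0,1],[0,0,-3,0.01,0,0,1],[0,0,-2,0,0,0,1],[0,0,0,0,0,0,1]],
  ],
)

```text
t: 34.9
position: [0.6014, 0.046, 0.1684]
tcp_rot: [0.724, 0.69, 0.0, -0.001]
contact_force: [0.0, 0.3, 0.1]
opening: 0.0903
```

```bash
python3 -c "
from plan import *
from fix import *
x,y,_=F(-.085,-.125,0)
print(x,y)
plan([(x,y,.15,86.6)],1,.045)"
```

```text
0.4977363179294847 0.09276106326348606
t 34.90 pos [0.6014 0.046  0.1684] yaw 87.24 zax [-0.0015  0.0017 -1.    ] F [0.03 0.32 0.09] T [0.01 0.03 0.04] open 0.0903 q6 -1.56
3
[[[1.39,-3.53,0.62,-0.001,-0.001,0.004,1],[1.38,-3.53,0.62,-0.001,-0.001,0.004,1],[1.36,-3.54,0.62,-0.001,-0.001,0.004,1]]]
```

Emit:
apply_moves(
  motion=[
    [[1.2,-3,0.5,0,0,0.004,1],[1.4,-3.5,0.5,0,0,0.004,1],[1,-2.8,0.5,0,0,0.004,1],[0.2,-0.8,0,0,0,0,1],[0,0,0,0,0,0,1],[0,0,0,0,0,0,1]],
  ],
)

```text
t: 35.65
position: [0.5007, 0.0897, 0.1523]
tcp_rot: [0.728, 0.685, 0.0, -0.001]
contact_force: [0.6, 0.6, 0.1]
opening: 0.095
```

```bash
python3 -c "
from plan import *
from fix import *
x,y,_=F(-.085,-.125,0)
snap('side',(265,120,365,195),'s13')
snap('top',(160,110,300,215),'t13')
plan([(x,y,.09,86.6)],1,.045)"
```

```text
t 35.75 pos [0.5006 0.0896 0.1523] yaw 86.47 zax [-0.0012  0.0015 -1.    ] F [-0.14  0.12 -0.61] T [0.01 0.01 0.03] open 0.0950 q6 -1.46
2
[[[0.14,-0.15,3.11,-0.001,-0.001,-0.001,1],[0.14,-0.15,3.11,-0.001,-0.001,-0.001,1]]]
```

View pics/s13.png

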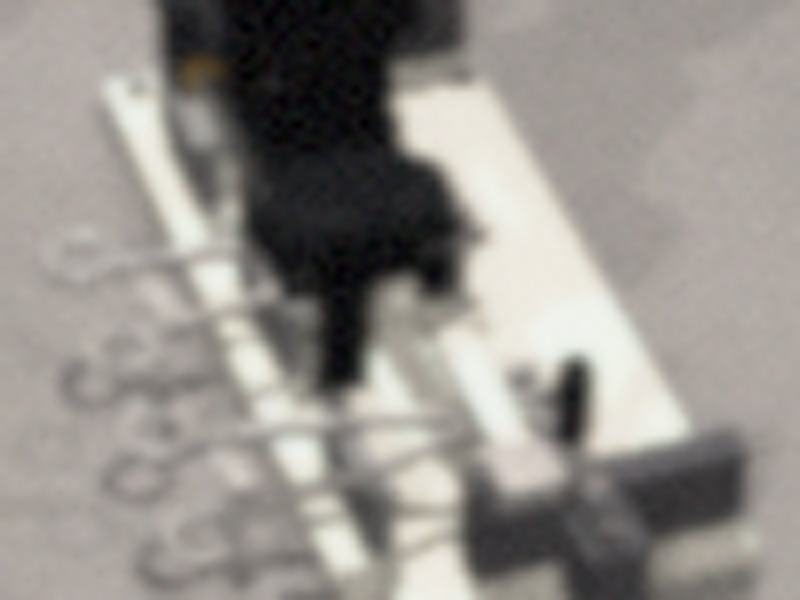

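The latch knob stands behind the bar at (575,400), and both forceps are in place. Descending over the shanks.

Emit:
apply_moves(
  motion=[
    [[0.15,-0.15,2.5,0,0,0,1],[0.15,-0.15,3,0,0,0,1],[0,0,2.5,0,0,0,1],[0,0,1,0,0,0,1],[0,0,0,0,0,0,1]],
  ],
)

```text
t: 36.38
position: [0.501, 0.0919, 0.0603]
tcp_rot: [0.729, 0.684, 0.001, 0.0]
contact_force: [-0.2, 0.1, 0.4]
opening: 0.0951
```

```bash
python3 -c "
from plan import *
from fix import *
x,y,_=F(-.085,-.125,0)
plan([(x,y,.049,86.6)],1,.045)"
```

```text
t 36.38 pos [0.501  0.0919 0.0603] yaw 86.37 zax [ 0.0022  0.0016 -1.    ] F [-0.16  0.09  0.4 ] T [0.04 0.04 0.02] open 0.0951 q6 -1.46
1
[[[0.07,-0.33,1.12,0.002,-0.002,-0.004,1]]]
```

Emit:
apply_moves(
  motion=[
    [[0.1,-0.3,0.9,0,0,0,1],[0,0,0.2,0,0,0,1],[0,0,0,0,0,0,-1],[0,0,0,0,0,0,-1],[0,0,0,0,0,0,-1],[0,0,0,0,0,0,-1],[0,0,0,0,0,0,-1],[0,0,0,0,0,0,-1]],
  ],
)

```text
t: 37.38
position: [0.4991, 0.0932, 0.0509]
tcp_rot: [0.729, 0.684, 0.003, 0.001]
contact_force: [0.2, -0.6, -0.7]
opening: 0.0408
```

Emit:
apply_moves(
  motion=[
    [[0,0,0,0,0,0,-1],[0,0,0,0,0,0,-1],[0,0,0,0,0,0,-1],[0,0,0,0,0,0,-1]],
  ],
)

```text
t: 37.88
position: [0.4991, 0.0932, 0.051]
tcp_rot: [0.729, 0.684, 0.003, 0.001]
contact_force: [-0.4, 0.3, 1.1]
opening: 0.0269
```

```bash
python3 -c "
from plan import *
st()"
```

```text
t 37.88 pos [0.4991 0.0932 0.051 ] yaw 86.37 zax [ 0.0061  0.0019 -1.    ] F [-0.35  0.29  1.06] T [0.   0.08 0.02] open 0.0269 q6 -1.46
```

Emit:
apply_moves(
  motion=[
    [[0,0,0,0,0,0,-1],[0,0,0,0,0,0,-1],[0,0,0,0,0,0,1],[0,0,0,0,0,0,1],[0,0,0,0,0,0,1],[0,0,0,0,0,0,1],[0,0,0,0,0,0,1],[0,0,0,0,0,0,1]],
  ],
)

```text
t: 38.88
position: [0.4992, 0.0932, 0.0508]
tcp_rot: [0.729, 0.684, 0.003, 0.001]
contact_force: [-0.0, 0.1, 0.3]
opening: 0.0815
```

Emit:
apply_moves(
  motion=[
    [[0,0,-1,0,0,0,1],[0,0,-3,0,0,0,1],[0,0,-3.5,0,0,0,1],[0,0,-2,0,0,0,1],[0,0,0,0,0,0,1]],
  ],
)

```text
t: 39.5
position: [0.4985, 0.093, 0.1508]
tcp_rot: [0.729, 0.684, 0.003, 0.002]
contact_force: [-0.1, -0.0, -0.1]
opening: 0.095
```

```bash
python3 -c "
from plan import *
from fix import *
x,y,_=F(-.085,0,0)
snap('side',(265,120,365,195),'s14')
plan([(x,y,.15,86.6)],1,.045)"
```

```text
t 39.55 pos [0.4981 0.093  0.15  ] yaw 86.37 zax [ 0.0056  0.0018 -1.    ] F [-0.35 -0.14 -0.05] T [ 0.03  0.1  -0.02] open 0.0950 q6 -1.46
3
[[[4.16,-0.03,0.01,0.002,-0.001,-0.001,1],[4.16,-0.02,0.01,0.002,-0.001,-0.001,1],[4.16,-0.02,0,0.002,-0.001,-0.001,1]]]
```

View pics/s14.png

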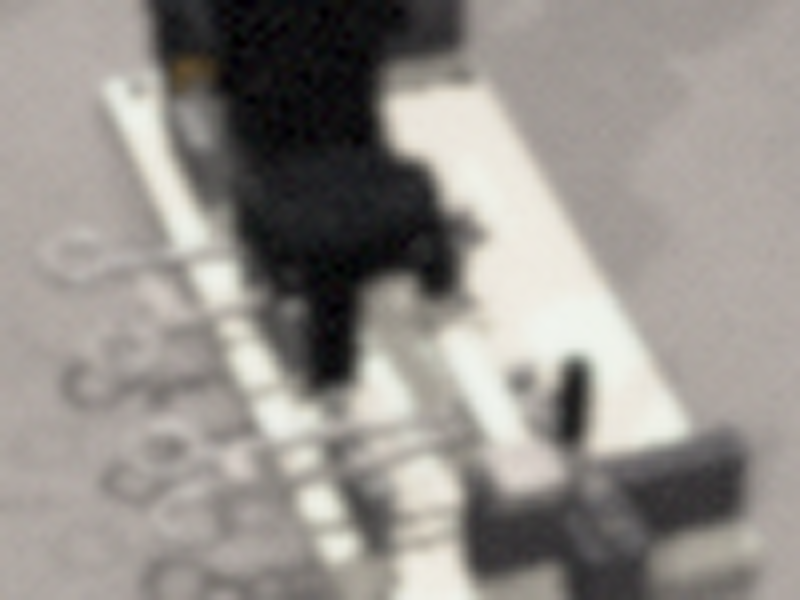

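The nest 1 forceps stands closed with its shanks close together. Now nest 2.

Emit:
apply_moves(
  motion=[
    [[3,0,0,0.002,0,0,1],[4,0,0,0.002,0,0,1],[3.5,0,0,0.002,0,0,1],[1.5,0,0,0,0,0,1],[0,0,0,0,0,0,1],[0,0,0,0,0,0,1]],
  ],
)

```text
t: 40.3
position: [0.5042, 0.214, 0.1454]
tcp_rot: [0.73, 0.684, -0.003, -0.003]
contact_force: [-0.4, 0.1, -0.1]
opening: 0.0948
```

```bash
python3 -c "
from plan import *
from fix import *
x,y,_=F(-.085,0,0)
plan([(x,y,.06,86.6)],1,.03)"
```

```text
t 40.30 pos [0.5042 0.214  0.1454] yaw 86.27 zax [-0.0078 -0.     -1.    ] F [-0.45  0.08 -0.13] T [ 0.06 -0.01  0.  ] open 0.0948 q6 -1.23
3
[[[0.12,0.05,2.84,-0.003,0,-0.002,1],[0.12,0.04,2.84,-0.003,0,-0.002,1],[0.12,0.03,2.85,-0.003,0,-0.002,1]]]
```

Emit:
apply_moves(
  motion=[
    [[0.1,0,2.5,-0.003,0,0,1],[0.15,0,3,-0.003,0,0,1],[0.1,0,2,0,0,0,1],[0,0,1,0,0,0,1],[0,0,0,0,0,0,1]],
  ],
)

```text
t: 40.92
position: [0.505, 0.2127, 0.0588]
tcp_rot: [0.732, 0.682, -0.0, 0.0]
contact_force: [0.7, -0.5, -0.5]
opening: 0.0949
```

```bash
python3 -c "
from plan import *
from fix import *
x,y,_=F(-.085,0,0)
plan([(x,y,.050,86.6)],1,.03)"
```

```text
t 40.92 pos [0.505  0.2127 0.0588] yaw 85.97 zax [-5.e-04 -5.e-04 -1.e+00] F [ 0.75 -0.54 -0.47] T [ 0.03 -0.01 -0.  ] open 0.0949 q6 -1.22
1
[[[0.49,-0.02,0.88,0,0.001,-0.011,1]]]
```

Emit:
apply_moves(
  motion=[
    [[0.5,0,0.7,0,0,-0.011,1],[0,0,0.2,0,0,0,1],[0,0,0,0,0,0,-1],[0,0,0,0,0,0,-1],[0,0,0,0,0,0,-1],[0,0,0,0,0,0,-1],[0,0,0,0,0,0,-1],[0,0,0,0,0,0,-1]],
  ],
)

```text
t: 41.92
position: [0.5063, 0.218, 0.0514]
tcp_rot: [0.728, 0.686, 0.001, 0.001]
contact_force: [-0.1, -0.1, 0.8]
opening: 0.0406
```

Emit:
apply_moves(
  motion=[
    [[0,0,0,0,0,0,-1],[0,0,0,0,0,0,-1],[0,0,0,0,0,0,-1],[0,0,0,0,0,0,-1],[0,0,0,0,0,0,-1],[0,0,0,0,0,0,-1]],
  ],
)

```text
t: 42.68
position: [0.5062, 0.2181, 0.0515]
tcp_rot: [0.728, 0.686, 0.001, 0.001]
contact_force: [0.0, 0.2, 0.4]
opening: 0.0271
```

```bash
python3 -c "
from plan import *
st()"
```

```text
t 42.67 pos [0.5062 0.2181 0.0515] yaw 86.64 zax [ 2.7e-03  5.0e-04 -1.0e+00] F [0.01 0.23 0.45] T [0.1  0.12 0.04] open 0.0271 q6 -1.22
```

Emit:
apply_moves(
  motion=[
    [[0,0,0,0,0,0,1],[0,0,0,0,0,0,1],[0,0,0,0,0,0,1],[0,0,0,0,0,0,1],[0,0,0,0,0,0,1],[0,0,0,0,0,0,1],[0,0,0,0,0,0,1],[0,0,-1,0,0,0,1]],
  ],
)

```text
t: 43.68
position: [0.506, 0.2179, 0.0612]
tcp_rot: [0.728, 0.686, 0.001, 0.001]
contact_force: [0.9, 1.3, 0.6]
opening: 0.0945
```

Emit:
apply_moves(
  motion=[
    [[0,0,-3,0,0,0,1],[0,0,-4,0,0,0,1],[0,0,-4,0,0,0,-1],[-4,0,0,0,0,0,-1],[-5.5,0,0,0,0,0,-1],[-5.5,0,0,0,0,0,-1],[-5.5,0,0,0,0,0,-1],[-5.5,0,0,0,0,0,-1]],
  ],
)

```text
t: 44.68
position: [0.4911, -0.0458, 0.1812]
tcp_rot: [0.725, 0.689, 0.004, 0.003]
contact_force: [0.4, -0.7, 1.5]
opening: 0.0405
```

Emit:
apply_moves(
  motion=[
    [[-5.5,0,0,0,0,0,-1],[-5.5,0,0,0,0,0,-1],[-5.5,0,0,0,0,0,-1],[-5.5,0,0,0,0,0,-1],[-5.5,0,0,0,0,0,-1],[-5.5,0,0,0,0,0,-1],[0,0,0,0,0,0,-1]],
  ],
)

```text
t: 45.55
position: [0.4709, -0.3899, 0.1867]
tcp_rot: [0.727, 0.687, 0.004, 0.006]
contact_force: [0.1, 0.5, -0.1]
opening: 0.0004
```

```bash
python3 -c "
from plan import *
from fix import *
st()
p,d=snap('top',(150,110,310,230),'t15')"
```

```text
t 45.55 pos [ 0.4709 -0.3899  0.1867] yaw 86.79 zax [ 0.0148 -0.0032 -0.9999] F [ 0.06  0.55 -0.06] T [ 0.08  0.05 -0.05] open 0.0004 q6 -2.32
```

View pics/t15.png

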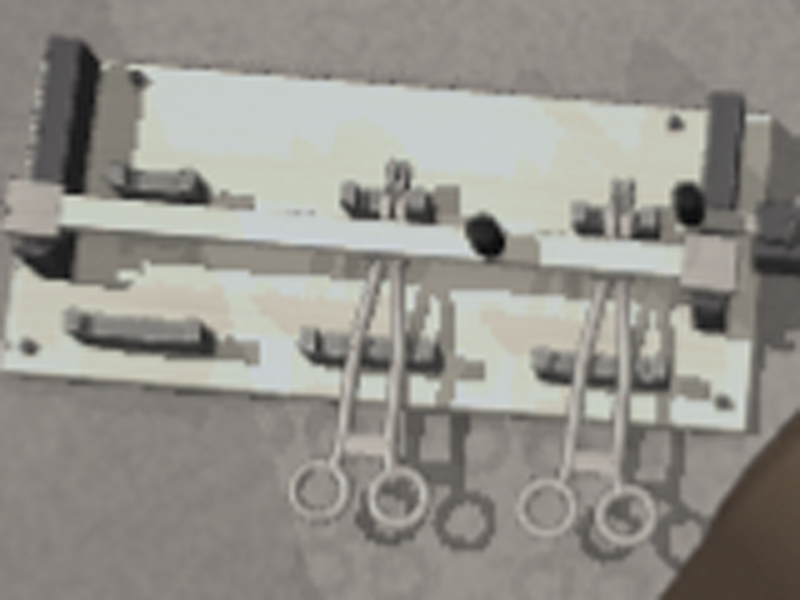

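Both stand locked and let go, and the bar and latch are in place. Measuring the rings.

```bash
python3 -c "
from plan import *
from fix import *
px=lambda a:[[150+(a[0]+.5)/5-.5,110+(a[1]+.5)/5-.5]]
c,s=np.cos(TH),np.sin(TH); M=np.array([[c,s],[-s,c]])
for nm,y,l,r in(('n2',0,(320,490),(398,497)),('n1',-.125,(548,507),(625,513))):
  o=F(0,y,.05)[:2]; W=[]
  for q in(l,r):
    w=atz('top',px(q),.0535)[0]; W.append(w); print(nm,w.round(4),(M@(w[:2]-o)*1e3).round(1))
  sp=np.linalg.norm(W[0]-W[1]); print('sep',sp,'open est',.22-(.068-sp)/.138)
x,y=.445,.12
plan([(.4455,.112,.15,86.6)],-1,.05)
"
```

```text
n2 [0.4549 0.2374 0.0535] [-136.4   16.9]
n2 [0.4519 0.1963 0.0535] [-136.9  -24.4]
sep 0.041272830433893536 open est 0.026324858216619812
n1 [0.4479 0.117  0.0535] [-136.2   21.2]
n1 [0.4454 0.0761 0.0535] [-136.2  -19.7]
sep 0.04091790434571485 open est 0.023752930041411935
t 45.60 pos [ 0.471  -0.388   0.1867] yaw 86.85 zax [ 0.0144 -0.0024 -0.9999] F [-0.52  0.28  1.06] T [ 0.08  0.02 -0.02] open 0.0001 q6 -2.32
11
[[[4.53,-0.49,0.32,0.001,0,0,-1],[4.53,-0.49,0.32,0.001,0,0,-1],[4.53,-0.49,0.32,0.001,0,0,-1],[4.53,-0.49,0.32,0.001,0,0,-1],[4.53,-0.49,0.32,0.001,0,0,-1],[4.53,-0.49,0.33,0.001,0,0,-1],[4.53,-0.49,0.33,0.001,0,0,-1],[4.53,-0.5,0.33,0.001,0,0,-1]]]
[[[4.52,-0.5,0.33,0.001,0,0,-1],[4.52,-0.5,0.33,0.001,0,0,-1],[4.52,-0.5,0.33,0.001,0,0,-1]]]
```

Ring gaps give an opening of about 0.025 on both, so they are on the second tooth. Now release nest 1 first, pressing its left ring at (0.448, 0.117).

Emit:
apply_moves(
  motion=[
    [[3,-0.3,0,0,0,0,-1],[5,-0.5,0,0,0,0,-1],[5.5,-0.6,0,0,0,0,-1],[5.5,-0.6,0,0,0,0,-1],[5.5,-0.6,0,0.005,0,0,-1],[5.5,-0.6,0,0.005,0,0,-1],[5.5,-0.6,0,0.005,0,0,-1],[5.5,-0.6,0,0,0,0,-1]],
  ],
)

```text
t: 46.6
position: [0.4443, 0.042, 0.1892]
tcp_rot: [0.725, 0.688, 0.0, 0.001]
contact_force: [1.4, 0.4, -1.1]
opening: 0.0002
```

```bash
python3 -c "
from plan import *
plan([(.448,.119,.13,86.6)],-1,.05)
"
```

```text
t 46.60 pos [0.4443 0.042  0.1892] yaw 86.98 zax [ 0.0017 -0.0011 -1.    ] F [ 1.38  0.44 -1.11] T [ 0.03 -0.02  0.01] open 0.0002 q6 -1.57
2
[[[3.86,-0.02,2.95,0.001,0.001,0.003,-1],[3.86,-0.03,2.96,0.001,0.001,0.003,-1]]]
```

Emit:
apply_moves(
  motion=[
    [[3,0,2.0,0,0,0.003,-1],[2,0,2,0,0,0.003,-1],[1,0,1.5,0,0,0,-1],[0,0,0,0,0,0,-1],[0,0,0,0,0,0,-1]],
  ],
)

```text
t: 47.22
position: [0.4428, 0.1111, 0.1361]
tcp_rot: [0.723, 0.69, 0.001, 0.002]
contact_force: [0.1, -0.1, 0.0]
opening: 0.0005
```

```bash
python3 -c "
from plan import *
plan([(.448,.119,.08,86.6)],-1,.05)
"
```

```text
t 47.23 pos [0.4428 0.1111 0.1361] yaw 87.33 zax [ 4.5e-03 -4.0e-04 -1.0e+00] F [ 0.06 -0.15  0.03] T [ 0.01  0.01 -0.04] open 0.0005 q6 -1.42
2
[[[0.41,0.23,2.81,0.002,0,0.006,-1],[0.41,0.23,2.81,0.002,0,0.006,-1]]]
```

Emit:
apply_moves(
  motion=[
    [[0.4,0.3,2.4,0.002,0,0.006,-1],[0.4,0.3,2.0,0.002,0,0.006,-1],[0,0,0.6,0,0,0,-1],[0,0,0,0,0,0,-1]],
  ],
)

```text
t: 47.72
position: [0.4503, 0.1178, 0.0884]
tcp_rot: [0.728, 0.685, 0.002, 0.002]
contact_force: [-1.0, -0.3, 0.1]
opening: 0.0005
```

```bash
python3 -c "
from plan import *
plan([(.448,.119,.075,86.6)],-1,.05)
snap('side',(255,120,355,195),'s16')
"
```

```text
t 47.73 pos [0.4503 0.1178 0.0884] yaw 86.54 zax [ 5.4e-03  3.0e-04 -1.0e+00] F [-1.03 -0.28  0.09] T [0.07 0.01 0.01] open 0.0005 q6 -1.40
1
[[[0.1,-0.24,1.34,0.005,-0.001,-0.001,-1]]]
```

View pics/s16.png

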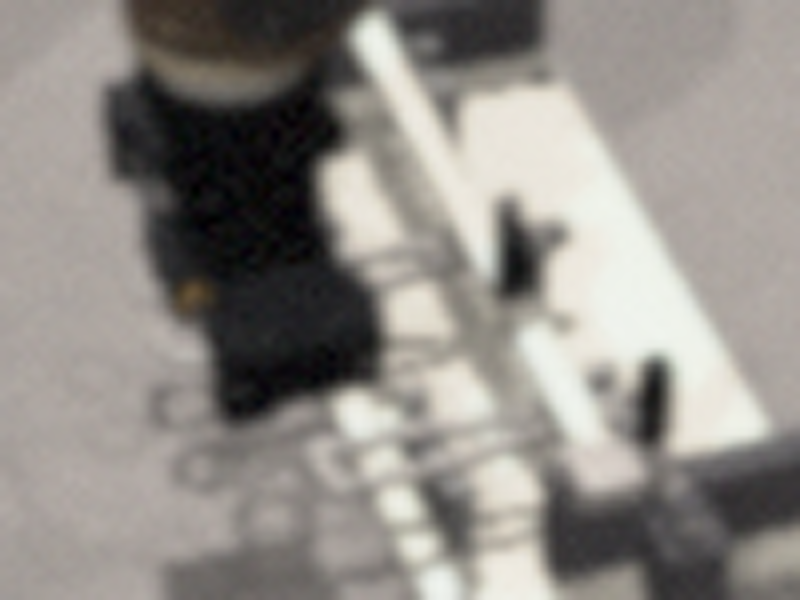

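Emit:
apply_moves(
  motion=[
    [[0.1,-0.2,0.6,0.005,0,0,-1],[0,0,0.4,0,0,0,-1],[0,0,0.2,0,0,0,-1],[0,0,0,0,0,0,-1]],
  ],
)

```text
t: 48.28
position: [0.4487, 0.1188, 0.0771]
tcp_rot: [0.728, 0.685, 0.001, 0.001]
contact_force: [-0.7, -0.1, 0.3]
opening: 0.0003
```

```bash
python3 -c "
from plan import *
plan([(.448,.119,.065,86.6)],-1,.05)
"
```

```text
t 48.27 pos [0.4487 0.1188 0.0771] yaw 86.53 zax [ 2.6e-03  9.0e-04 -1.0e+00] F [-0.75 -0.06  0.34] T [ 0.01 -0.01  0.02] open 0.0003 q6 -1.40
1
[[[0.01,-0.08,1.21,0.003,-0.001,-0.001,-1]]]
```

Emit:
apply_moves(
  motion=[
    [[0,0,0.4,0,0,0,-1],[0,0,0.2,0,0,0,-1],[0,0,0.2,0,0,0,-1]],
  ],
)

```text
t: 48.65
position: [0.4488, 0.1189, 0.0689]
tcp_rot: [0.728, 0.685, 0.001, 0.001]
contact_force: [-1.0, 0.3, 4.2]
opening: 0.0006
```

```bash
python3 -c "
from plan import *
st()
"
```

```text
t 48.65 pos [0.4488 0.1189 0.0689] yaw 86.53 zax [ 0.0029  0.001  -1.    ] F [-1.03  0.3   4.17] T [ 0.1   0.15 -0.01] open 0.0006 q6 -1.40
```

Emit:
apply_moves(
  motion=[
    [[0,0,0.2,0,0,0,-1],[0,0,0.2,0,0,0,-1],[0,0,0.1,0,0,0,-1]],
  ],
)

```text
t: 49.02
position: [0.449, 0.1192, 0.0642]
tcp_rot: [0.728, 0.685, 0.002, 0.001]
contact_force: [-1.5, 2.0, 8.7]
opening: 0.0006
```

```bash
python3 -c "
from plan import *
st()
"
```

```text
t 49.02 pos [0.449  0.1192 0.0642] yaw 86.53 zax [ 0.004   0.0014 -1.    ] F [-1.47  1.95  8.66] T [ 0.33  0.3  -0.04] open 0.0006 q6 -1.40
```

The ring is down about 8 mm at 8.7 N, and the spring is pushing outwards. Carrying it outwards.

Emit:
apply_moves(
  motion=[
    [[0.4,0,0,0,0,0,-1],[0.4,0,0.03,0,0,0,-1],[0.4,0,0.03,0,0,0,-1],[0.4,0,0.03,0,0,0,-1]],
  ],
)

```text
t: 49.52
position: [0.4517, 0.1344, 0.0646]
tcp_rot: [0.728, 0.685, 0.003, 0.003]
contact_force: [-0.6, -5.0, 7.5]
opening: 0.0006
```

```bash
python3 -c "
from plan import *
st()
"
```

```text
t 49.52 pos [0.4517 0.1344 0.0646] yaw 86.53 zax [ 8.4e-03  5.0e-04 -1.0e+00] F [-0.64 -5.    7.46] T [-0.99  0.14 -0.1 ] open 0.0006 q6 -1.36
```

Emit:
apply_moves(
  motion=[
    [[0.3,0,0,0,0,0,-1],[0.1,0,-0.5,0,0,0,-1],[0,0,-1.5,0,0,0,-1],[0,0,-3,0,0,0,-1],[0,0,-3,0,0,0,-1],[0,0,0,0,0,0,-1]],
  ],
)

```text
t: 50.28
position: [0.4514, 0.1381, 0.1466]
tcp_rot: [0.728, 0.685, 0.003, 0.003]
contact_force: [-0.2, 0.2, -0.7]
opening: 0.0005
```

```bash
python3 -c "
from plan import *
st()
snap('side',(255,120,355,195),'s17');snap('top',(150,110,310,230),'t17')
"
```

```text
t 50.27 pos [0.4514 0.1381 0.1466] yaw 86.54 zax [ 0.0082 -0.     -1.    ] F [-0.2   0.24 -0.68] T [ 0.03  0.04 -0.01] open 0.0005 q6 -1.35
```

View pics/s17.png

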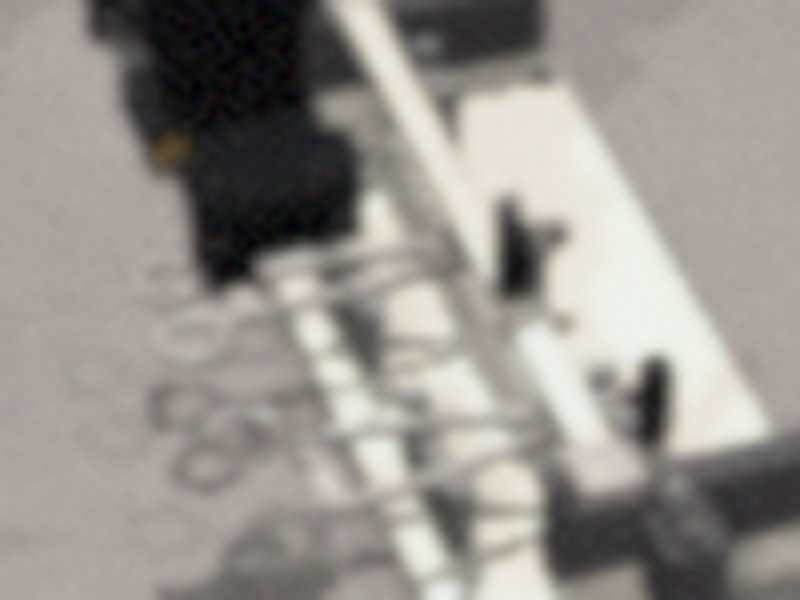

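View pics/t17.png

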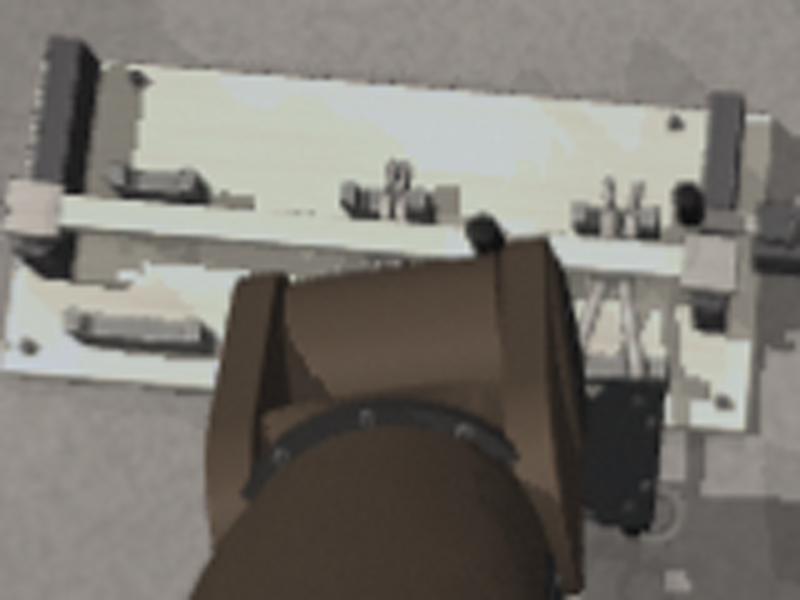

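Forceps in nest 1 has sprung open, its jaws apart at (607,190) and (638,190). Now nest 2, with its left ring at (0.455, 0.237).

```bash
python3 -c "
from plan import *
plan([(.455,.2395,.13,86.6)],-1,.04)
"
```

```text
t 50.38 pos [0.4505 0.1379 0.1448] yaw 86.54 zax [ 4.8e-03 -6.0e-04 -1.0e+00] F [-0.91 -0.03  0.17] T [0.02 0.01 0.04] open 0.0007 q6 -1.35
3
[[[3.39,-0.06,0.49,0.002,0,0,-1],[3.39,-0.06,0.49,0.002,0,0,-1],[3.39,-0.05,0.49,0.002,0,0,-1]]]
```

Emit:
apply_moves(
  motion=[
    [[3,0,0.3,0.002,0,0,-1],[3.4,0,0.3,0.002,0,0,-1],[2.2,0,0.3,0,0,0,-1],[1,0,0.5,0,0,0,-1],[0,0,1,0,0,0,-1],[0,0,0,0,0,0,-1]],
  ],
)

```text
t: 51.12
position: [0.4544, 0.2345, 0.1132]
tcp_rot: [0.729, 0.685, -0.004, -0.002]
contact_force: [1.1, -1.0, 0.7]
opening: 0.0005
```

```bash
python3 -c "
from plan import *
plan([(.455,.2395,.085,86.6)],-1,.04)
"
```

```text
t 51.12 pos [0.4544 0.2345 0.1132] yaw 86.45 zax [-0.0084 -0.0035 -1.    ] F [ 1.08 -1.03  0.73] T [-0.03 -0.03 -0.01] open 0.0005 q6 -1.16
1
[[[0.51,0.05,2.82,-0.008,0.004,-0.003,-1]]]
```

Emit:
apply_moves(
  motion=[
    [[0.5,0,1.8,-0.008,0.004,0,-1],[0,0,0.8,0,0,0,-1],[0,0,0.2,0,0,0,-1],[0,0,0,0,0,0,-1]],
  ],
)

```text
t: 51.62
position: [0.455, 0.2374, 0.0848]
tcp_rot: [0.73, 0.684, -0.0, -0.0]
contact_force: [1.0, -1.0, 0.2]
opening: 0.0004
```

```bash
python3 -c "
from plan import *
plan([(.455,.2395,.078,86.6)],-1,.04)
"
```

```text
t 51.62 pos [0.455  0.2374 0.0848] yaw 86.31 zax [-2.e-04 -2.e-04 -1.e+00] F [ 1.05 -1.04  0.23] T [ 0.03 -0.03 -0.04] open 0.0004 q6 -1.15
1
[[[0.2,-0.01,0.68,0,0,-0.005,-1]]]
```

Emit:
apply_moves(
  motion=[
    [[0.2,0,0.5,0,0,-0.005,-1],[0,0,0.3,0,0,0,-1],[0,0,0.3,0,0,0,-1],[0,0,0.3,0,0,0,-1],[0,0,0.2,0,0,0,-1]],
  ],
)

```text
t: 52.25
position: [0.4556, 0.2396, 0.0688]
tcp_rot: [0.728, 0.686, 0.001, 0.0]
contact_force: [-1.5, 0.6, 3.6]
opening: 0.0005
```

```bash
python3 -c "
from plan import *
st()
"
```

```text
t 52.25 pos [0.4556 0.2396 0.0688] yaw 86.61 zax [ 1.3e-03  4.0e-04 -1.0e+00] F [-1.5   0.56  3.55] T [ 0.1   0.14 -0.  ] open 0.0005 q6 -1.16
```

Emit:
apply_moves(
  motion=[
    [[0,0,0.2,0,0,0,-1],[0,0,0.2,0,0,0,-1],[0,0,0.1,0,0,0,-1]],
  ],
)

```text
t: 52.62
position: [0.4558, 0.2402, 0.0644]
tcp_rot: [0.728, 0.686, 0.002, 0.0]
contact_force: [-2.4, 2.4, 8.4]
opening: 0.0006
```

```bash
python3 -c "
from plan import *
st()
"
```

```text
t 52.62 pos [0.4558 0.2402 0.0644] yaw 86.61 zax [ 0.0027  0.0015 -1.    ] F [-2.41  2.38  8.45] T [ 0.45  0.4  -0.01] open 0.0006 q6 -1.16
```

Emit:
apply_moves(
  motion=[
    [[0.4,0,0,0,0,0,-1],[0.4,0,0.03,0,0,0,-1],[0.4,0,0.03,0,0,0,-1],[0.4,0,0.03,0,0,0,-1],[0.2,0,0,0,0,0,-1],[0.1,0,-0.5,0,0,0,-1],[0,0,-1.5,0,0,0,-1],[0,0,-3,0,0,0,-1]],
  ],
)

```text
t: 53.62
position: [0.4575, 0.2578, 0.1158]
tcp_rot: [0.728, 0.686, 0.001, 0.001]
contact_force: [1.3, 0.1, -0.6]
opening: 0.0003
```

Emit:
apply_moves(
  motion=[
    [[0,0,-3.5,0,0,0,-1],[0,0,-3.5,0,0,0,-1],[-5,0,0,0,0,0,-1],[-5.5,0,0,0,0,0,-1],[-5.5,0,0,0,0,0,-1],[-5.5,0,0,0,0,0,-1],[-5.5,0,0,0,0,0,-1],[-5.5,0,0,0,0,0,-1]],
  ],
)

```text
t: 54.62
position: [0.4393, -0.0722, 0.1965]
tcp_rot: [0.725, 0.689, 0.006, 0.005]
contact_force: [1.2, 0.8, -0.0]
opening: 0.0002
```

Emit:
apply_moves(
  motion=[
    [[-5.5,0.3,0,0,0,0,-1],[-5.5,0.3,0,0,0,0,-1],[-5.5,0.3,0,0,0,0,-1],[-5.5,0.3,0,0,0,0,-1],[-5.5,0.3,0,0,0,0,-1],[-4,0.3,0,0,0,0,-1],[0,0,0,0,0,0,0.6]],
  ],
)

```text
t: 55.5
position: [0.4386, -0.4017, 0.2025]
tcp_rot: [0.727, 0.687, 0.007, 0.009]
contact_force: [-0.2, 0.4, -0.6]
opening: 0.0061
```

```bash
python3 -c "
from plan import *
st()
snap('top',(150,110,310,230),'t18')
"
```

```text
t 55.50 pos [ 0.4386 -0.4017  0.2025] yaw 86.78 zax [ 0.0229 -0.0024 -0.9997] F [-0.15  0.38 -0.59] T [ 0.01  0.02 -0.  ] open 0.0061 q6 -2.38
```

View pics/t18.png

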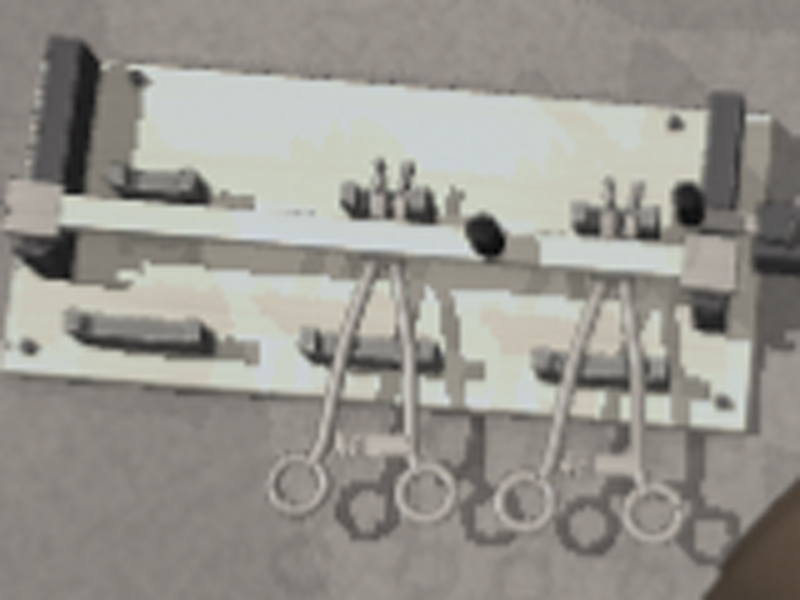

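Both are sprung open, with the ring spacing back to full. Now swing the latch aside, its knob at about (0.602, 0.046).

```bash
python3 -c "
from plan import *
plan([(.602,.046,.16,86.6)],0.6,.052)
"
```

```text
t 55.55 pos [ 0.4386 -0.4002  0.2025] yaw 86.83 zax [ 0.0225 -0.0018 -0.9997] F [ 0.72  0.52 -0.13] T [ 0.05  0.01 -0.04] open 0.0093 q6 -2.38
10
[[[4.55,1.37,0.45,0.002,0,0,0.6],[4.55,1.37,0.45,0.002,0,0,0.6],[4.55,1.37,0.45,0.002,0,0,0.6],[4.55,1.37,0.45,0.002,0,0,0.6],[4.55,1.37,0.44,0.002,0,0,0.6],[4.55,1.37,0.44,0.002,0,0,0.6],[4.55,1.37,0.44,0.002,0,0,0.6],[4.55,1.37,0.43,0.002,0,0,0.6]]]
[[[4.55,1.37,0.43,0.002,0,0,0.6],[4.55,1.37,0.43,0.002,0,0,0.6]]]
```

Emit:
apply_moves(
  motion=[
    [[3,1,0.2,0.003,0,0,0.6],[4.5,1.4,0.2,0.003,0,0,0.6],[4.5,1.4,0.2,0.003,0,0,0.6],[4.5,1.4,0.2,0.003,0,0,0.6],[4.5,1.4,0.2,0.003,0,0,0.6],[4.5,1.4,0.2,0.003,0,0,0.6],[4.5,1.4,0.2,0.003,0,0,0.6],[4.5,1.4,0.2,0,0,0,0.6]],
  ],
)

```text
t: 56.55
position: [0.5644, -0.0426, 0.1922]
tcp_rot: [0.725, 0.688, 0.001, 0.001]
contact_force: [0.7, -0.4, 0.2]
opening: 0.0758
```

```bash
python3 -c "
from plan import *
plan([(.602,.046,.16,86.6)],0.6,.052)
"
```

```text
t 56.55 pos [ 0.5644 -0.0426  0.1922] yaw 87.01 zax [ 2.9e-03 -1.0e-04 -1.0e+00] F [ 0.72 -0.42  0.24] T [-0.02  0.03  0.02] open 0.0758 q6 -1.71
2
[[[4.52,1.64,1.61,0.001,0,0.004,0.6],[4.53,1.63,1.61,0.001,0,0.004,0.6]]]
```

Emit:
apply_moves(
  motion=[
    [[4,1.6,1,0,0,0.004,0.6],[3,1.2,1,0,0,0.004,0.6],[1,0.4,0.5,0,0,0,0.6],[0,0,0,0,0,0,0.6],[0,0,0,0,0,0,0.6]],
  ],
)

```text
t: 57.18
position: [0.5981, 0.045, 0.1694]
tcp_rot: [0.725, 0.689, 0.001, 0.001]
contact_force: [-0.0, 0.1, -0.5]
opening: 0.076
```

```bash
python3 -c "
from plan import *
plan([(.602,.046,.13,86.6)],0.6,.052)
"
```

```text
t 57.17 pos [0.5981 0.045  0.1694] yaw 87.04 zax [ 3.5e-03  3.0e-04 -1.0e+00] F [-0.01  0.14 -0.53] T [ 0.01  0.01 -0.02] open 0.0760 q6 -1.55
1
[[[0.11,0.37,3.94,0.004,-0.001,0.008,0.6]]]
```

Emit:
apply_moves(
  motion=[
    [[0.1,0.4,2,0.004,0,0.008,0.6],[0,0,2,0,0,0,0.6],[0,0,2,0,0,0,0.6],[0,0,0.7,0,0,0,0.6],[0,0,0,0,0,0,0.6]],
  ],
)

```text
t: 57.8
position: [0.6019, 0.0421, 0.0979]
tcp_rot: [0.73, 0.683, -0.0, -0.001]
contact_force: [0.3, 0.2, -0.3]
opening: 0.0759
```

```bash
python3 -c "
from plan import *
plan([(.602,.046,.097,86.6)],0.6,.052)
"
```

```text
t 57.80 pos [0.6019 0.0421 0.0979] yaw 86.20 zax [-1.7e-03  5.0e-04 -1.0e+00] F [ 0.26  0.22 -0.35] T [ 0.02  0.02 -0.01] open 0.0759 q6 -1.54
1
[[[0.38,-0.02,0.09,-0.002,0,-0.007,0.6]]]
```

Emit:
apply_moves(
  motion=[
    [[0.4,0,0,0,0,-0.007,0.6],[0,0,0,0,0,0,-1],[0,0,0,0,0,0,-1],[0,0,0,0,0,0,-1],[0,0,0,0,0,0,-1],[0,0,0,0,0,0,-1],[0,0,0,0,0,0,-1],[0,0,0,0,0,0,-1]],
  ],
)

```text
t: 58.8
position: [0.603, 0.0461, 0.0998]
tcp_rot: [0.728, 0.686, 0.0, 0.0]
contact_force: [-0.8, -1.7, 1.1]
opening: 0.0154
```

Emit:
apply_moves(
  motion=[
    [[0,0,0,0,0,0,-1],[0,0,0,0,0,0,-1]],
  ],
)

```text
t: 59.05
position: [0.603, 0.0461, 0.0998]
tcp_rot: [0.728, 0.686, 0.0, 0.0]
contact_force: [0.3, -0.9, 0.0]
opening: 0.0153
```

```bash
python3 -c "
from arc import *
arc(0.1,12)"
```

```text
t 59.05 pos [0.603  0.0461 0.0998] yaw 86.62 zax [ 1.2e-03  1.0e-04 -1.0e+00] F [ 0.32 -0.9   0.01] T [-0.02  0.05  0.04] open 0.0153 q6 -1.54
r 0.04664907195046154 ang 1.5957338380849664
[-0.14  0.57] [-0.09  0.56] [-0.16  0.54] [-0.23  0.52] [-0.29  0.49] [-0.35  0.45] [-0.4  0.4] [-0.45  0.35] [-0.49  0.29] [-0.52  0.23] [-0.54  0.16] [-0.56  0.09]
```

Emit:
apply_moves(
  motion=[
    [[0,0.55,0,0,0,0,-1],[-0.1,0.55,0,0,0,0,-1],[-0.15,0.55,0,0,0,0,-1],[-0.25,0.5,0,0,0,0,-1],[-0.3,0.5,0,0,0,0,-1],[-0.35,0.45,0,0,0,0,-1],[-0.4,0.4,0,0,0,0,-1],[0,0,0,0,0,0,-1]],
  ],
)

```text
t: 60.05
position: [0.6335, 0.0341, 0.0997]
tcp_rot: [0.729, 0.684, -0.001, -0.007]
contact_force: [-3.1, -2.3, 0.4]
opening: 0.0152
```

```bash
python3 -c "
from arc import *
arc(0.0,6)"
```

```text
t 60.05 pos [0.6335 0.0341 0.0997] yaw 86.39 zax [-0.0116  0.0092 -0.9999] F [-3.06 -2.32  0.41] T [-0.33  0.31 -0.1 ] open 0.0152 q6 -1.57
r 0.04727218758674452 ang 0.8827958937022621
[-0.6   0.37] [-0.53  0.41] [-0.58  0.33] [-0.62  0.24] [-0.65  0.15] [-0.67  0.05]
```

Emit:
apply_moves(
  motion=[
    [[-0.6,0.35,0,-0.01,-0.008,0,-1],[-0.55,0.4,0,0,0,0,-1],[-0.6,0.3,0,0,0,0,-1],[-0.6,0.25,0,0,0,0,-1],[-0.65,0.15,0,0,0,0,-1],[-0.65,0.05,0,0,0,0,-1],[-0.3,0,0,0,0,0,-1],[0,0,0,0,0,0,-1]],
  ],
)

```text
t: 61.05
position: [0.6539, 0.0028, 0.0998]
tcp_rot: [0.731, 0.683, 0.011, 0.001]
contact_force: [-2.2, 2.5, 1.4]
opening: 0.0151
```

```bash
python3 -c "
from arc import *
arc(0.0,2)"
```

```text
t 61.05 pos [0.6539 0.0028 0.0998] yaw 86.12 zax [ 0.0168  0.0132 -0.9998] F [-2.21  2.46  1.38] T [ 0.2   0.46 -0.17] open 0.0151 q6 -1.62
r 0.05258879979289438 ang 0.12236389992246882
[-0.37 -0.67] [-0.28  0.01]
```

Emit:
apply_moves(
  motion=[
    [[-0.4,-0.5,0,0.015,-0.012,0,-1],[-0.3,-0.2,0,0,0,0,-1],[-0.3,0,0,0,0,0,-1],[0,0,0,0,0,0,-1]],
  ],
)

```text
t: 61.55
position: [0.653, -0.0021, 0.1]
tcp_rot: [0.731, 0.682, 0.009, 0.003]
contact_force: [-0.5, -0.9, 2.6]
opening: 0.0152
```

```bash
python3 -c "
from arc import *
arc(0.0,2)"
```

```text
t 61.55 pos [ 0.653  -0.0021  0.1   ] yaw 86.00 zax [ 0.0177  0.0075 -0.9998] F [-0.52 -0.89  2.56] T [-0.12  0.32 -0.03] open 0.0152 q6 -1.62
r 0.05162253862852956 ang 0.029746922314741936
[-0.09 -0.61] [-0.07  0.  ]
```

The latch is aside, at about 0.03 rad. Release it and go to the bar knob.

Emit:
apply_moves(
  motion=[
    [[0,0,0,0,0,0,0.6],[0,0,0,0,0,0,0.6],[0,0,0,0,0,0,0.6],[0,0,0,0,0,0,0.6],[0,0,0,0,0,0,0.6],[0,0,-2,0.015,-0.007,0,0.6],[0,0,-3,0,0,0,0.6],[0,0,-1,0,0,0,0.6]],
  ],
)

```text
t: 62.55
position: [0.652, -0.0036, 0.1603]
tcp_rot: [0.731, 0.682, -0.0, -0.0]
contact_force: [1.3, -0.4, 0.5]
opening: 0.0759
```

```bash
python3 -c "
from plan import *
snap('side',(290,110,390,185),'s20')
plan([(.587,.152,.15,86.6)],0.6,.04)"
```

```text
t 62.60 pos [ 0.6521 -0.0036  0.1607] yaw 85.98 zax [-4.e-04 -0.e+00 -1.e+00] F [ 1.16 -0.26  1.41] T [ 0.03  0.03 -0.03] open 0.0758 q6 -1.61
5
[[[3.01,-1.52,0.21,0,0,-0.002,0.6],[3.02,-1.51,0.21,0,0,-0.002,0.6],[3.02,-1.5,0.21,0,0,-0.002,0.6],[3.02,-1.5,0.21,0,0,-0.002,0.6],[3.03,-1.49,0.21,0,0,-0.002,0.6]]]
```

View pics/s20.png

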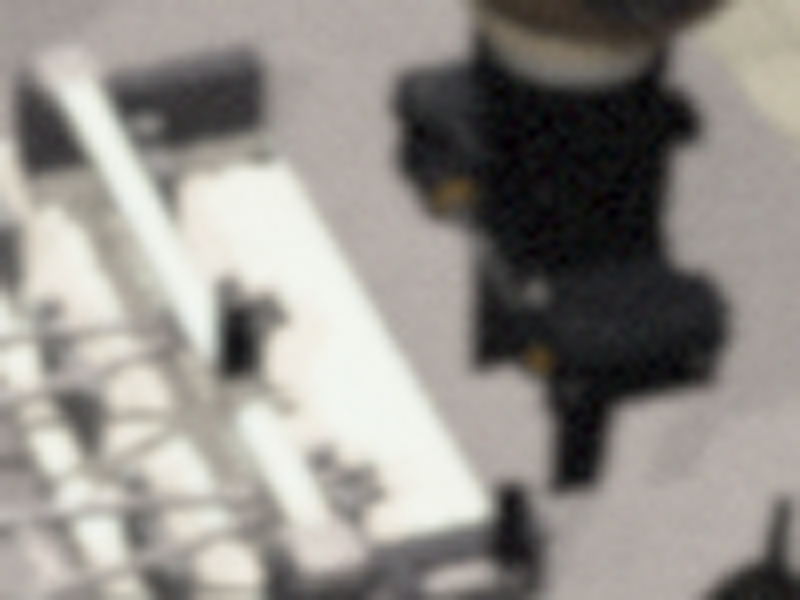

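The latch knob stands aside at (515,530), with the bar still home.

Emit:
apply_moves(
  motion=[
    [[2.5,-1.3,0,0,0,0,0.6],[3.2,-1.6,0.2,0,0,0,0.6],[3.2,-1.6,0.2,0,0,0,0.6],[3,-1.5,0.2,0,0,0,0.6],[1.8,-0.8,0,0,0,0,0.6],[0.5,-0.2,0,0,0,0,0.6],[0,0,0,0,0,0,0.6],[0,0,0,0,0,0,0.6]],
  ],
)

```text
t: 63.6
position: [0.59, 0.1448, 0.1495]
tcp_rot: [0.732, 0.681, -0.002, -0.001]
contact_force: [-0.4, 0.3, -0.8]
opening: 0.0763
```

```bash
python3 -c "
from plan import *
plan([(.587,.152,.12,86.6)],0.6,.04)"
```

```text
t 63.60 pos [0.59   0.1448 0.1495] yaw 85.83 zax [-4.8e-03 -8.0e-04 -1.0e+00] F [-0.37  0.26 -0.84] T [ 0.02  0.02 -0.02] open 0.0763 q6 -1.37
1
[[[0.7,-0.34,2.95,-0.005,0.001,-0.013,0.6]]]
```

Emit:
apply_moves(
  motion=[
    [[0.7,-0.3,1.5,-0.005,0,-0.013,0.6],[0,0,1.7,0,0,0,0.6],[0,0,1.5,0,0,0,0.6],[0,0,0.4,0,0,0,0.6],[0,0,0,0,0,0,0.6]],
  ],
)

```text
t: 64.22
position: [0.589, 0.1492, 0.096]
tcp_rot: [0.729, 0.684, -0.0, 0.001]
contact_force: [0.5, 0.6, 0.9]
opening: 0.0763
```

```bash
python3 -c "
from plan import *
plan([(.5865,.152,.0965,86.6)],0.6,.04)"
```

```text
t 64.22 pos [0.589  0.1492 0.096 ] yaw 86.37 zax [ 8.0e-04 -1.3e-03 -1.0e+00] F [0.48 0.63 0.91] T [ 0.05 -0.01  0.07] open 0.0763 q6 -1.37
1
[[[0.27,-0.27,-0.05,0.001,0.001,-0.004,0.6]]]
```

Emit:
apply_moves(
  motion=[
    [[0.3,-0.2,-0.1,0,0,0,0.6],[0,0,0,0,0,0,-1],[0,0,0,0,0,0,-1],[0,0,0,0,0,0,-1],[0,0,0,0,0,0,-1],[0,0,0,0,0,0,-1],[0,0,0,0,0,0,-1],[0,0,0,0,0,0,-1]],
  ],
)

```text
t: 65.22
position: [0.5876, 0.1523, 0.0985]
tcp_rot: [0.729, 0.684, 0.001, 0.002]
contact_force: [-0.1, -3.5, 1.5]
opening: 0.0173
```

Emit:
apply_moves(
  motion=[
    [[0,0,0,0,0,0,-1],[0,1,0,0,0,0,-1],[0,1.2,0,0,0,0,-1],[0,1.2,0,0,0,0,-1],[0,1.2,0,0,0,0,-1],[0,1.2,0,0,0,0,-1],[0,0.8,0,0,0,0,-1],[0,0,0,0,0,0,-1]],
  ],
)

```text
t: 66.22
position: [0.6587, 0.1478, 0.0985]
tcp_rot: [0.729, 0.684, 0.001, 0.001]
contact_force: [0.8, -0.8, 0.8]
opening: 0.0173
```

```bash
python3 -c "
from plan import *
plan([(.661,.1477,.0965,86.6)],-1,.04)"
```

```text
t 66.22 pos [0.6587 0.1478 0.0985] yaw 86.36 zax [ 0.0029 -0.0012 -1.    ] F [ 0.76 -0.82  0.82] T [-0.07 -0.25  0.  ] open 0.0173 q6 -1.38
1
[[[0,0.23,0.2,0.003,0.001,-0.004,-1]]]
```

Push on to the back stop.

Emit:
apply_moves(
  motion=[
    [[0,0.3,0,0,0,0,-1],[0,0.3,0,0,0,0,-1],[0,0.3,0,0,0,0,-1],[0,0.3,0,0,0,0,-1],[0,0,0,0,0,0,-1]],
  ],
)

```text
t: 66.85
position: [0.6627, 0.1476, 0.0985]
tcp_rot: [0.729, 0.685, -0.007, -0.005]
contact_force: [2.5, -1.0, -2.6]
opening: 0.0172
```

```bash
python3 -c "
from plan import *
st()"
```

```text
t 66.85 pos [0.6627 0.1476 0.0985] yaw 86.43 zax [-0.0169 -0.0024 -0.9999] F [ 2.47 -0.97 -2.64] T [-0.12 -0.59  0.15] open 0.0172 q6 -1.39
```

The bar is at its back stop, having travelled 75 mm. Release and withdraw.

Emit:
apply_moves(
  motion=[
    [[0,0,0,0,0,0,0.6],[0,0,0,0,0,0,0.6],[0,0,0,0,0,0,0.6],[0,0,0,0,0,0,0.6],[0,0,0,0,0,0,0.6],[0,0,-2,-0.015,0,0,0.6],[0,0,-3.5,0,0,0,0.6],[0,0,-4,0,0,0,0.6]],
  ],
)

```text
t: 67.85
position: [0.6627, 0.148, 0.1956]
tcp_rot: [0.729, 0.685, -0.002, 0.0]
contact_force: [-0.6, -1.6, 0.2]
opening: 0.0759
```

Emit:
apply_moves(
  motion=[
    [[-4,-1,-1,0,0,0,1],[-5.5,-1,-0.5,0,0,0,1],[-5.5,-1,0,0,0,0,1],[-5.5,-1,0,0,0,0,1],[-5.5,-1,0,0,0,0,1],[-5.5,-1,0,0,0,0,1],[-5.5,-1,0,0,0,0,1],[-5.5,-1,0,0,0,0,1]],
  ],
)

```text
t: 68.85
position: [0.5564, -0.28, 0.2292]
tcp_rot: [0.727, 0.687, 0.005, 0.011]
contact_force: [1.0, 0.3, -1.2]
opening: 0.0948
```

Emit:
apply_moves(
  motion=[
    [[-5.5,-1,0,0,0,0,1],[-5.5,-1,0,0,0,0,1],[-3,-1,0,0,0,0,1],[0,0,0,0,0,0,1],[0,0,0,0,0,0,1]],
  ],
)

```text
t: 69.47
position: [0.5154, -0.4258, 0.237]
tcp_rot: [0.728, 0.685, 0.005, 0.016]
contact_force: [-0.1, 0.3, -0.1]
opening: 0.0952
```

```bash
python3 -c "
from plan import *
from fix import *
st()
overlay('top',(140,110,330,250),'ov9',4.2)
p,d=eyes.get_image('top'); cv2.imwrite('pics/full9.png',p[:,:,::-1])"
```

```text
t 69.47 pos [ 0.5154 -0.4258  0.237 ] yaw 86.52 zax [ 0.0283 -0.0161 -0.9995] F [-0.14  0.29 -0.06] T [0.04 0.05 0.01] open 0.0952 q6 -2.31
```

View pics/ov9.png

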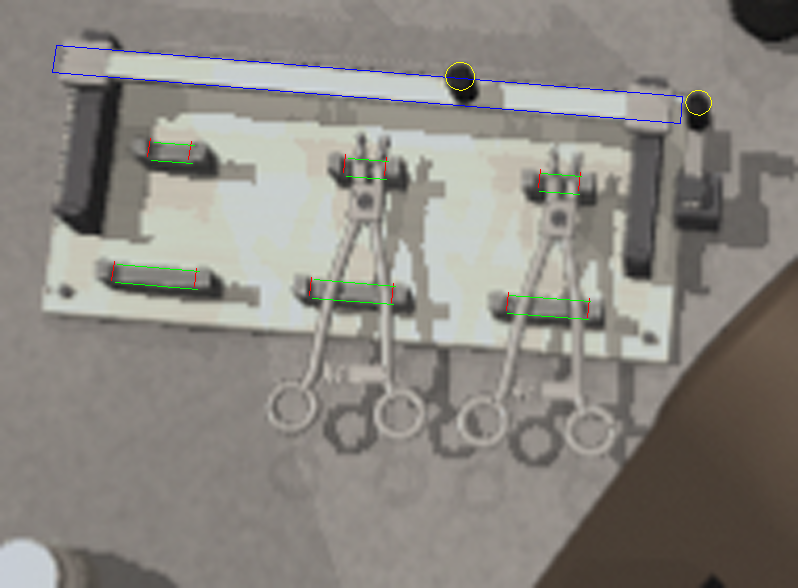

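View pics/full9.png

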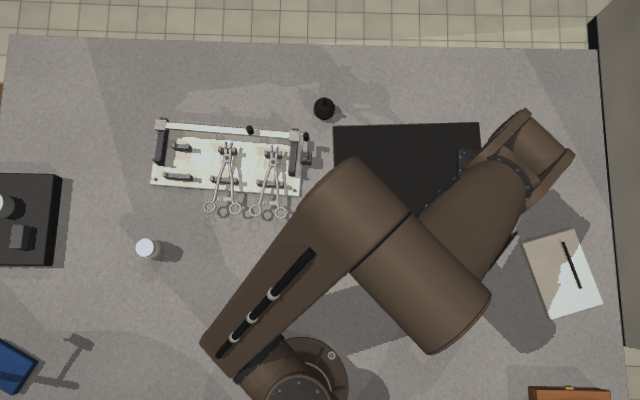

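Nest 2's forceps seems about 3 mm right of its nest's centre. Measuring before I decide.

```bash
python3 -c "
from fix import *
def px(a):return [[140+(a[0]+.5)/4.2-.5,110+(a[1]+.5)/4.2-.5]]
c,s=np.cos(TH),np.sin(TH); M=np.array([[c,s],[-s,c]])
ds=[eyes.get_image('top')[1] for _ in range(6)]; C=np.nanmean([cloud('top',d) for d in ds],0).reshape(-1,3)
d2=[eyes.get_image('side')[1] for _ in range(4)]; C2=np.nanmean([cloud('side',d) for d in d2],0).reshape(-1,3)
for nm,y,b,l,r in(('n2',0,(366,202),(292,406),(400,412)),('n1',-.125,(559,219),(483,421),(591,430))):
  o=F(0,y,.05)[:2]
  for q,z in((b,.056),(l,.053),(r,.053)):
    w=atz('top',px(q),z)[0]; print(nm,(M@(w[:2]-o)*1e3).round(1))
  for CC in(C,C2):
    L=(CC[:,:2]-o)@M.T; 
    for lo,hi,hw in((-.012,.012,.009),(.034,.046,.02),(-.095,-.066,.04),(-.155,-.12,.06)):
      k=(L[:,0]>lo)&(L[:,0]<hi)&(abs(L[:,1]-.0)<hw)&(CC[:,2]>.036)&(CC[:,2]<.08); print('   ',lo,hi,k.sum(),'z med',np.median(CC[k,2]).round(4),'y mean',L[k,1].mean().round(4))
"; python3 - <<'E'
import sys; sys.path.insert(0,'.')
import os; os.chdir('.')
from h import *
snap('top',(205,130,290,220),'t21'); snap('side',(270,115,370,190),'s21')
E
```

```text
n2 [ 1.1 -3.5]
n2 [-133.7   29. ]
n2 [-132.3  -38.8]
    -0.012 0.012 56 z med 0.0556 y mean -0.0005
    0.034 0.046 19 z med 0.0539 y mean -0.004
    -0.095 -0.066 68 z med 0.0531 y mean -0.0039
    -0.155 -0.12 159 z med 0.0527 y mean -0.0046
    -0.012 0.012 5 z med 0.0535 y mean -0.0031
    0.034 0.046 0 z med nan y mean nan
    -0.095 -0.066 34 z med 0.0512 y mean -0.0067
    -0.155 -0.12 71 z med 0.0505 y mean -0.0094
n1 [-0.1 -2.4]
n1 [-134.    33.6]
n1 [-134.5  -34.8]
    -0.012 0.012 61 z med 0.056 y mean -0.0003
    0.034 0.046 17 z med 0.0539 y mean -0.0029
    -0.095 -0.066 63 z med 0.0531 y mean -0.0013
    -0.155 -0.12 164 z med 0.0526 y mean -0.002
    -0.012 0.012 21 z med 0.0547 y mean -0.0032
    0.034 0.046 0 z med nan y mean nan
    -0.095 -0.066 40 z med 0.0507 y mean -0.0047
    -0.155 -0.12 85 z med 0.0512 y mean -0.0066<string>:6: RuntimeWarning: Mean of empty slice
  return _methods._mean(a, axis=axis, dtype=dtype,
  ret = ret.dtype.type(ret / rcount)
<string>:14: RuntimeWarning: Mean of empty slice.
```

View pics/t21.png

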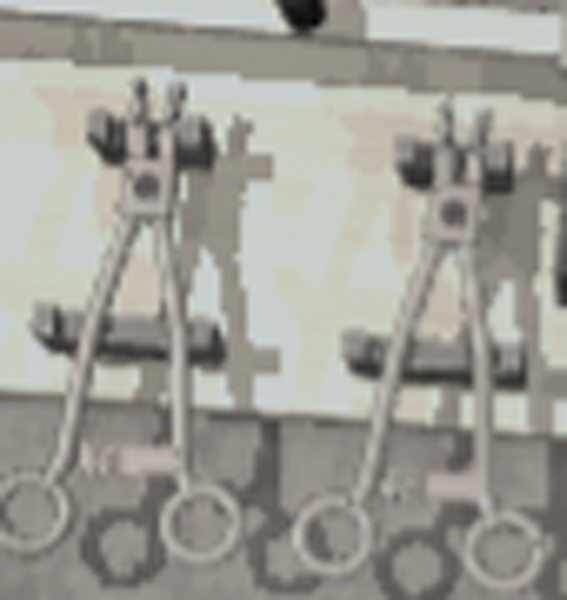

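View pics/s21.png

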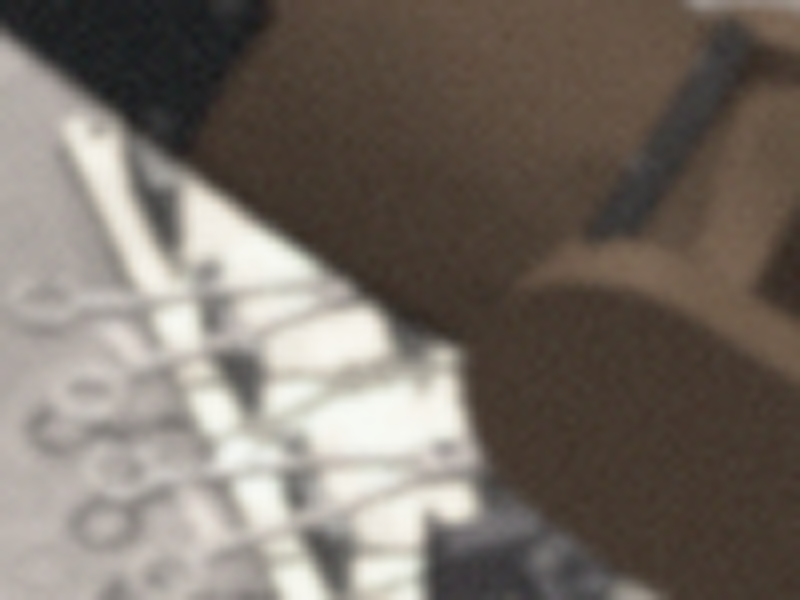

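Both lie seated (box joint tops at about 56 mm) and fully open (ring spacing about 68 mm). The 2 to 4 mm sideways offset is only the play in the saddles. Handing in.

```bash
python3 -c "
from workcell import robot
print(robot.hand_in())"
```

```text
the job is handed in; nothing more can be done
None
```

The job is done and handed in at about 70 s. Only two steel forceps were on the mat; the green look-alike beside it was left alone.

**What I did, in order:**
1. Laid the two forceps in nests 1 and 2, right way up, rings towards the robot.
2. Slid the bar home to its stop and swung the latch in behind it.
3. Squeezed both forceps. They stood locked and let go together, at about 0.025 rad by their ring spacing (second tooth).
4. Released each by pressing its left ring down about 8 mm (about 8.5 N) and carrying it outwards; both sprang open.
5. Swung the latch aside (about 0.03 rad) and slid the bar back to its rear stop, 75 mm of travel. The robot is clear of everything.

**Last checks:**
- **Open and seated:** both forceps have about 68 mm between ring centres, the same as when fully open. Their box-joint tops read about 56 mm, which is right for the nests.
- **Position in the nests:** the top camera puts nest 1's forceps about 2 mm and nest 2's about 3.5 mm to the right of centre. This is within the saddles' play, so I left it.
- **Bystanders:** in the last top picture the blower and jar are where they were. The arm hid the V-block and the green look-alike there, so I did not recheck those two.

**Went less than cleanly:** I lifted the second forceps just before the gripper had fully closed. It was held near the fingertips but stayed level and seated properly.

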